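# Unload the wrapping machine and load the next pile of cartons

### The arm

A 6-joint arm with a two-finger parallel gripper is mounted at the origin on the work surface. World frame = base frame: x ahead of the robot, y to its left, z up, the work surface at z = 0. Lengths are in mm, angles in degrees, forces in N, time in s.
With the tool pointing down it reaches from about 350 to 850 mm from the base axis. Payload 8.1 kg.
Tool frame: the origin (TCP) lies at the very end of the fingers, on their centre line; the grasp point (between the pads) lies 19 mm behind it; z points along the fingers, y is the direction in which the jaws open and shut (so a half turn about z gives the same grasp; the last joint's range is limited). The gripper opens to 85 mm and grips with 20 to 120 N. Pads are 22 mm wide; open, the fingers measure 114 mm over their backs; the gripper's body (76 mm by 85 mm) begins 54 mm behind the grasp point. The pads swing forward as they close: fully open they stand 13 mm farther back than shut.
Start: joints at [-71.872, 7.471, 85.268, -0, 87.261, -4.893], TCP at [234.665, -552.211, 231.292] pointing down, gripper open.
Joint ranges: [-169.43, 169.43], [-51.17, 129.36], [1.28, 143.12], [-76.62, 256.62], [0, 156.53], [-152.29, 152.29]. Speed limits (degrees/s): [136.94, 136.94, 159.86, 180, 180, 180].

### API

Orientations are given as [roll, pitch, yaw] about the fixed x, y, z axes, in that order (R = Rz(yaw) Ry(pitch) Rx(roll)).
In Python, from bench import r gives the robot as it stands.
- The arm moves only by the shell command python3 -m crank 'ROWS' [OPENING] [FORCE]. ROWS is JSON, a list that holds one entry, the list of rows, each a list of 6 numbers: the shift along the tool's x, y, z in m, then the turn, a rotation vector about the tool's x, y, z in rad. A call has 1 to 10 rows; each row is the pose to reach, as a shift and turn from the pose measured when the call began, along the tool's axes at that moment; what a row does not reach only later rows make up. A row lasts 1/8 s, in which the tool goes at most 62.5 mm and 10.7 degrees, less where a joint would pass 70% of its speed; a pose out of reach is approached as far as the arm can. A call with a gripper value outside its range is refused whole. OPENING is the closure, from 0 (fully open) to 1 (shut), set as the call begins (- or left out, the last holds). The fingers move at their own pace and stop on an object; FORCE is the grip in N (left out, the last holds). Time passes only in rows, so rows that repeat a pose let the fingers close. It gives the time, the measured TCP pose, the force and the opening at its end, in the units of the state.
- r.sense(): the state, without advancing time (a new reading comes with each control period).
- r.snapshot(name): name is "side" or "top" or "wrist"; returns (picture, depth): 400x640x3 uint8, blue, green, red; 400x640 float32, mm along the optical axis (not along the pixel's ray), 0 where there is no reading.
- r.get_calibration(name): a dict with "mtx" (3x3 intrinsics, pixels), "cam_to_world" (4x4, takes a point from camera to world coordinates). Camera axes: x right, y down, z forward; pixel columns grow to the right and rows downward; lengths in mm; the calibration is good to about 2 mm. A picture is of the moment at which its call begins: read the wrist's pose just before it. get_calibration takes no time and is no camera call; for the wrist camera it gives the pose at the moment of the call.
- r.hand_in(): hands the job in, once; it reports no verdict.
Trained networks look in the newest picture that a camera, given by its name, has taken for a name from the list of things; names that differ only in an ending like _2 or _b are one class to them, and where a whole thing is asked for, a point or a joint stands for the part that bears it (a point fixed in the world has none). Each returns a list of dicts, best first, with "conf" (0 to 1); they miss things now and then, are a little off and sometimes report something else, mostly with a low value. They report only what shows in the picture. A call takes as long as a camera call. They do not tell look-alikes from the thing itself.
- r.look_for(thing, camera): "extent" ([left, top, right, bottom] in pixels, round what is visible of it).
- r.landmark_of(thing, camera): "pixel" ([column, row] in pixels: a listed point, or the origin of a listed thing).
The state is a dict: "time": time; "joint_pos": joint angles; "qd": joint speeds; "joint_efforts": joint torques, N m; "tool_pos": TCP position; "tcp_rot": TCP orientation; "ft_force": force on the tool from outside, world axes, zero at the start; "wrist_torque": the same for the moment, N m; "finger_gap": finger opening in mm.
Only numpy, scipy, OpenCV 4.12 (cv2) and the standard library are available. Lean on these libraries where they do the work, as an engineer would, in place of code of your own. Each camera call takes 0.05 s, during which the arm holds its last target.

### The job

Raise the wrapping machine's clear hood fully, take out the finished bundle and set it flat in the grey out-tray. Then stack all the slim cartons lying on the bench in one square, flush pile on the middle of the rubber pad, long sides along the pad's long side, and lower the hood gently all the way down over them. Leave the other things on the bench alone.

Things in the scene. Friction and masses are not known exactly. Their poses are not given: they have to be found in the camera images.
- machine: fixed bench wrapping machine: grey base 270 x 270 mm, 48 mm high, black rubber pad in its steel top, clear hood hinged along its back. Origin on the table below the pad's centre; own x runs from front to back (hinge side), y along its width, z up; base spans x -108 to +162, y -135 to +135 mm. Its front faces the cartons on the bench
- pad (a point): centre of the top face of the black rubber pad, 50 mm above the table; pad 124 mm along the machine's y, 80 mm along its x, level, 2 mm proud of the steel; axes parallel to the machine's
- hood_hinge (a point): middle of the hood's hinge line, 128 mm behind the pad's centre (machine +x) and 56 mm above the table; the hinge line runs along the machine's y
- hood (a joint): clear hood's angle: 0 = down on its stop, 1.55 = up on its stop (on end behind the pad). Stiff hinge: it stays where it is left; moving it takes about 1 to 6 N at the handle. Closed it is a bell open below, 220 mm deep from the hinge line, 210 mm wide, 88 mm high above the hinge line, with 88 mm of room inside above the pad
- hood_grip (a point): middle of the hood's handle: round black bar 14 mm thick, 110 mm long, parallel to the hinge line, on two stems at its ends. Closed: 250 mm in front of and 115 mm above the hinge line (27 mm above the hood's top, 30 mm ahead of its front); swings about the hinge to 110 mm behind and 252 mm above it. Axes turn with the hood; closed they are the machine's
- bundle: the finished, banded bundle of three cartons, one rigid block 90 x 50 x 42 mm (x, y, z), about 0.18 kg; starts on the pad under the hood, its long side roughly along the pad's. Origin at the centre of its underside
- tray: grey out-tray, fixed on the table: outside 160 x 115 mm (x, y) and 22 mm high, walls and floor 4 mm; origin at the centre of its underside
- tub: bystander: white round tub 90 mm across, 100 mm high, loose; origin at the centre of its underside
- tape: bystander: ring-shaped tape core 90 mm across, 24 mm high, loose; origin at the centre of its underside
- box1: slim rigid carton, plain kraft card, 90 x 50 x 14 mm (x, y, z), about 0.06 kg, lying flat on the bench; origin at the centre of its underside. All cartons are alike and may lie either face up; three to five are there, None if absent
- box2: slim rigid carton, plain kraft card, 90 x 50 x 14 mm (x, y, z), about 0.06 kg, lying flat on the bench; origin at the centre of its underside. All cartons are alike and may lie either face up; three to five are there, None if absent
- box3: slim rigid carton, plain kraft card, 90 x 50 x 14 mm (x, y, z), about 0.06 kg, lying flat on the bench; origin at the centre of its underside. All cartons are alike and may lie either face up; three to five are there, None if absent
- box4: slim rigid carton, plain kraft card, 90 x 50 x 14 mm (x, y, z), about 0.06 kg, lying flat on the bench; origin at the centre of its underside. All cartons are alike and may lie either face up; three to five are there, None if absent
- box5: slim rigid carton, plain kraft card, 90 x 50 x 14 mm (x, y, z), about 0.06 kg, lying flat on the bench; origin at the centre of its underside. All cartons are alike and may lie either face up; three to five are there, None if absent
Not all that is in view belongs to the job. Leave any red or turquoise look-alike of the box3 alone.

How it is judged (in metres and radians):
On the way, in this order (a step that is already met when the one before it is completed fails the run):
1. the hood is raised fully (value of joint hood above 1.4 rad), for 0.2 s.
2. the finished bundle lies flat in the out-tray (x of bundle in the frame of tray between -0.045 and 0.045 m and y of bundle in the frame of tray between -0.045 and 0.045 m and z of bundle in the frame of tray below 0.01 m and angle between bundle's own z axis and vertical below 0.06 rad and linear speed of bundle below 0.02 m/s and contact force between the fingers and bundle below 0.2 N), for 0.2 s.
3. all cartons are in one square pile on the pad, let go, the hood still up (horizontal distance between each of box1, box2, box3, box4, box5 and pad below 0.015 m and angle between the z axis of each of box1, box2, box3, box4, box5 and the z axis of machine, either way round below 0.06 rad and angle between the x axis of each of box1, box2, box3, box4, box5 and the y axis of machine, either way round below 0.12 rad and linear speed of each of box1, box2, box3, box4, box5 below 0.02 m/s and horizontal distance between box1 and box2 below 0.008 m and horizontal distance between each of box1, box2 and box3 below 0.008 m and horizontal distance between each of box1, box2, box3 and box4 below 0.008 m and horizontal distance between each of box1, box2, box3, box4 and box5 below 0.008 m and value of joint hood above 1 rad and contact force between the fingers and box1 below 0.2 N and contact force between the fingers and box2 below 0.2 N and contact force between the fingers and box3 below 0.2 N and contact force between the fingers and box4 below 0.2 N and contact force between the fingers and box5 below 0.2 N), for 0.2 s.
4. the hood is down on its stop (value of joint hood below 0.04 rad), for 0.2 s.
At the end, for the whole second after the job is handed in: Hood down within 0.04 rad. Every carton present flat and at rest in one pile: each within 15 mm of the pad's centre and 8 mm of every other seen from above, long sides within 0.12 rad of the pad's long side. Bundle flat and at rest on the out-tray's floor (horizontal distance between each of box1, box2, box3, box4, box5 and pad below 0.015 m and angle between the z axis of each of box1, box2, box3, box4, box5 and the z axis of machine, either way round below 0.06 rad and angle between the x axis of each of box1, box2, box3, box4, box5 and the y axis of machine, either way round below 0.12 rad and linear speed of each of box1, box2, box3, box4, box5, bundle below 0.02 m/s and horizontal distance between box1 and box2 below 0.008 m and horizontal distance between each of box1, box2 and box3 below 0.008 m and horizontal distance between each of box1, box2, box3 and box4 below 0.008 m and horizontal distance between each of box1, box2, box3, box4 and box5 below 0.008 m and x of bundle in the frame of tray between -0.045 and 0.045 m and y of bundle in the frame of tray between -0.045 and 0.045 m and z of bundle in the frame of tray below 0.01 m and angle between bundle's own z axis and vertical below 0.06 rad and value of joint hood below 0.04 rad); the robot touches nothing.
It fails at once if the hood is slammed (faster than 1.2 rad/s in the last 0.3 rad before its stop) (value of joint hood below 0.3 rad and velocity of joint hood below -1.2 rad/s).
It fails at once if the tub is moved more than 30 mm or tipped (distance of tub from where it was at the start of the episode above 0.03 m or angle between tub's own z axis and vertical above 0.4 rad).
It fails at once if the tape is moved more than 30 mm or tipped (distance of tape from where it was at the start of the episode above 0.03 m or angle between tape's own z axis and vertical above 0.4 rad).
Of box1, box2, box3, box4, box5 only 3 to 5 are there at a start; the rules pass over those that are not, and their reading is None.
At some moment in a run one of box1, box2, box3, box4, box5 may be knocked a few centimetres aside while the robot is not near it.
Once in a run the grip may slacken for a moment while it holds something.
It also fails if it takes over 210 s, if anything falls off the work surface, if the arm or the gripper's body presses on something with over 40 N, if the wrist force passes 120 N, or if a joint passes its speed limit or range.

## Working session

There is one attempt and no reset: what is moved stays moved. The work goes in short steps, Python scripts to look and compute and a shell command to move; the robot and the scene stay as the last step left them, time stands still between calls to the robot, and variables do not carry over. Pictures are saved under pics/ and viewed, and the job is handed in when it is done.

```bash
ls; mkdir -p pics; python3 - <<'E'
from bench import r
import cv2
print(r.sense())
for n in ("top","side","wrist"):
    p,d=r.snapshot(n); cv2.imwrite(f"pics/a_{n}.png",p)
    c=r.get_calibration(n); print(n,c["mtx"],c["cam_to_world"])
E
```

```text
pics
{'time': 0.0, 'joint_pos': array([-7.18720887e+01,  7.51645700e+00,  8.53303230e+01,  2.06897007e-04,
        8.72609870e+01, -4.89388971e+00]), 'qd': array([ 0.03664308,  0.11110487, -0.13741461,  0.13985575, -0.00576442,
        0.12690014]), 'joint_efforts': array([ 3.05003399e-03, -5.69399285e+01, -5.00551522e+01, -6.17503974e-05,
        1.45135805e-02,  1.89205230e-05]), 'tool_pos': array([ 234.48912669, -551.67798158,  230.22036383]), 'tcp_rot': array([-1.79892644e+02, -9.39955588e-03,  2.30217821e+01]), 'ft_force': array([-0.76759883, -0.25864945, -0.11624689]), 'wrist_torque': array([-0.02911585,  0.04149092, -0.03146993]), 'finger_gap': 85.34734413253048}
top [[472.35554093   0.         320.94575376]
 [  0.         472.35554093 199.17723486]
 [  0.           0.           1.        ]] [[ 2.12751918e-02 -9.90506300e-01  1.35811029e-01  4.67977445e+02]
 [-9.99767763e-01 -2.06114019e-02  6.29203332e-03 -8.24720383e+01]
 [-3.43304295e-03 -1.35913352e-01 -9.90714780e-01  1.16652469e+03]
 [ 0.00000000e+00  0.00000000e+00  0.00000000e+00  1.00000000e+00]]
side [[408.7870727    0.         324.36099299]
 [  0.         408.7870727  195.39068635]
 [  0.           0.           1.        ]] [[-9.98110679e-01 -4.03685164e-02  4.63190687e-02  5.47495154e+02]
 [-6.05596507e-02  5.19092030e-01 -8.52570227e-01  8.72832183e+02]
 [ 1.03731358e-02 -8.53764515e-01 -5.20556002e-01  6.96051512e+02]
 [ 0.00000000e+00  0.00000000e+00  0.00000000e+00  1.00000000e+00]]
wrist [[332.85563082   0.         317.93897257]
 [  0.         332.85563082 199.81592617]
 [  0.           0.           1.        ]] [[ 3.90260077e-01 -8.84833877e-01 -2.54491811e-01  2.99641804e+02]
 [-9.20704660e-01 -3.75046807e-01 -1.07901906e-01 -5.23669570e+02]
 [ 2.89210204e-05  2.76421603e-01 -9.61036470e-01  3.72487440e+02]
 [ 0.00000000e+00  0.00000000e+00  0.00000000e+00  1.00000000e+00]]
```

View pics/a_top.png

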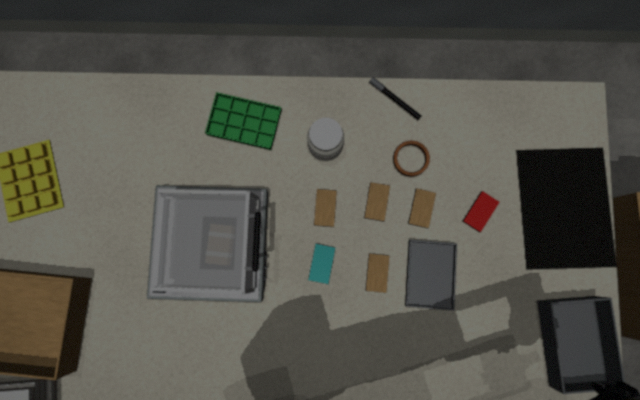

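View pics/a_side.png

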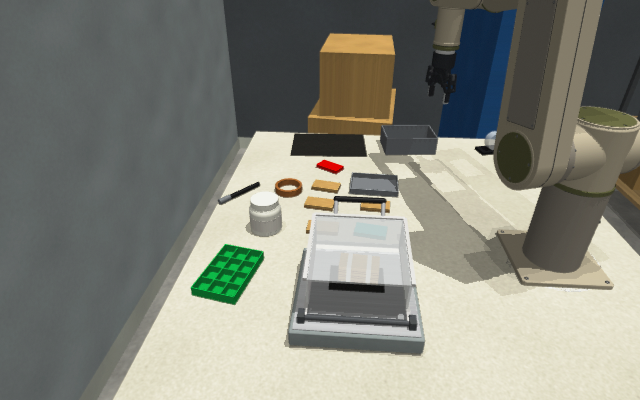

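View pics/a_wrist.png

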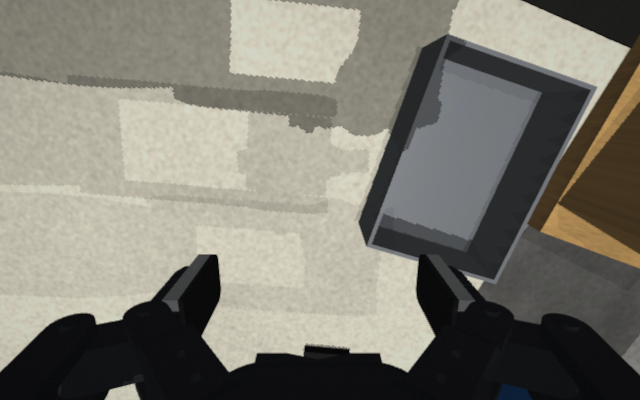

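The top view shows the machine at about (208,242) with its hinge to the left (+y), so the front faces −y. Four cartons are at (325,207), (377,201), (422,208) and (377,272), and the grey tray is at (430,273). The turquoise and red look-alikes are at (321,263) and (481,211), and the tub and tape are above. Next I'll measure these.

```bash
cat > h.py <<'E'
from bench import r
import cv2, numpy as np
from scipy.spatial.transform import Rotation as Rn
def cloud(cam,save=None):
    c=r.get_calibration(cam); p,d=r.snapshot(cam)
    if save: cv2.imwrite(f"pics/{save}.png",p)
    v,u=np.mgrid[0:400,0:640]; K=c["mtx"]
    P=np.stack([(u-K[0,2])/K[0,0]*d,(v-K[1,2])/K[1,1]*d,d],-1)
    T=c["cam_to_world"]; W=P@T[:3,:3].T+T[:3,3]; W[d==0]=np.nan
    return p,W,c
def plane(c,u,v,z):
    K=c["mtx"];T=c["cam_to_world"]
    ray=T[:3,:3]@np.array([(u-K[0,2])/K[0,0],(v-K[1,2])/K[1,1],1]); o=T[:3,3]
    return o+ray*(z-o[2])/ray[2]
def proj(c,X):
    T=c["cam_to_world"];K=c["mtx"]; q=T[:3,:3].T@(np.asarray(X,float)-T[:3,3]); q=K@q; return q[:2]/q[2]
def kraft(p):
    h=cv2.cvtColor(p,cv2.COLOR_BGR2HSV); return ((h[...,0]>8)&(h[...,0]<22)&(h[...,1]>95)&(h[...,2]>50)).astype(np.uint8)
def rects(mask,W,zlo,zhi,amin=150):
    m=(mask>0)&(np.nan_to_num(W[...,2],nan=-999)>zlo)&(np.nan_to_num(W[...,2],nan=999)<zhi)
    n,l,s,ce=cv2.connectedComponentsWithStats(m.astype(np.uint8)); out=[]
    for i in range(1,n):
        if s[i,4]<amin: continue
        X=W[l==i]; (cx,cy),(w,h),a=cv2.minAreaRect(X[:,:2].astype(np.float32))
        if w<h: w,h,a=h,w,a+90
        out.append(dict(px=ce[i].round(0),c=np.round([cx,cy],1),med=np.median(X,0).round(1),wh=np.round([w,h],1),a=round((a+90)%180-90,1),n=int(s[i,4])))
    return out
def tool():
    s=r.sense(); return np.array(s["tool_pos"]),Rn.from_euler("xyz",s["tcp_rot"],degrees=True),s
def to(X,rpy=None):
    "row (m, rad) to reach TCP X mm with rpy"
    t,R,s=tool(); d=R.inv().apply(np.asarray(X,float)-t)/1000
    w=(R.inv()*Rn.from_euler("xyz",rpy,degrees=True)).as_rotvec() if rpy is not None else np.zeros(3)
    return np.r_[d,w].round(4), s
E
python3 - <<'E'
from h import *
p,W,c=cloud("top")
for q in rects(kraft(p),W,3,30): print(q)
hs=cv2.cvtColor(p,cv2.COLOR_BGR2HSV)
# machine base by height, region
v,u=np.mgrid[0:400,0:640]
for nm,(x0,y0,x1,y1),zl,zh in [("mach",(120,170,265,320),38,60),("tray",(395,225,470,320),2,40),("bund",(190,210,250,280),-99,300)]:
    m=((u>x0)&(u<x1)&(v>y0)&(v<y1))
    X=W[m]; k=(X[:,2]>zl)&(X[:,2]<zh); X=X[k]
    print(nm,len(X),cv2.minAreaRect(X[:,:2].astype(np.float32)),np.percentile(X[:,2],[2,25,50,75,98]))
for t in ["pad","hood_hinge","hood_grip","bundle","tray","machine"]:
    for cam in ("top",):
        l=r.landmark_of(t,cam); print(t,[(x["conf"],np.round(x["pixel"],1)) for x in l[:2]])
r.snapshot("side")
for t in ["pad","hood_hinge","hood_grip","bundle"]:
        l=r.landmark_of(t,"side"); print(t,[(x["conf"],np.round(x["pixel"],1)) for x in l[:2]])
for y,x in [(243,258),(215,258),(268,258),(300,208),(245,215)]: print(W[y,x])
E
python3 - <<'E'
import cv2
p=cv2.imread('pics/a_top.png')
cv2.imwrite('pics/a_top_m.png',cv2.resize(p[170:320,130:290],None,fx=4,fy=4,interpolation=cv2.INTER_CUBIC))
E
```

```text
{'px': array([411., 158.]), 'c': array([ 733.2, -296.2]), 'med': array([ 731.7, -294.4,   22.8]), 'wh': array([86.9, 86. ]), 'a': -32.4, 'n': 322}
{'px': array([377., 201.]), 'c': array([ 623.7, -212.7]), 'med': array([ 624.1, -213. ,   12.8]), 'wh': array([88. , 47.5]), 'a': -8.6, 'n': 669}
{'px': array([422., 208.]), 'c': array([ 609.8, -323.6]), 'med': array([ 609.4, -323.4,   12.8]), 'wh': array([87.3, 48.5]), 'a': -12.7, 'n': 683}
{'px': array([325., 207.]), 'c': array([606.3, -85.4]), 'med': array([605. , -85.5,  12.7]), 'wh': array([87.5, 47. ]), 'a': -3.4, 'n': 661}
{'px': array([377., 273.]), 'c': array([ 450.5, -214.2]), 'med': array([ 449.5, -214.2,   12.8]), 'wh': array([86.8, 47.9]), 'a': -4.6, 'n': 710}
{'px': array([ 10., 292.]), 'c': array([380.4, 672.8]), 'med': array([385.9, 668.7,   4.3]), 'wh': array([87.8, 51.4]), 'a': 5.8, 'n': 204}
{'px': array([ 37., 301.]), 'c': array([361. , 606.2]), 'med': array([360.9, 614.9,   4.3]), 'wh': array([127.5,  84.3]), 'a': 51.2, 'n': 354}
{'px': array([ 11., 329.]), 'c': array([297.1, 657.6]), 'med': array([297.4, 661.6,   4.2]
[... 656 characters left out ...]
.57469555 153.65107289 156.69876743 159.67320124 167.48962084]
pad []
hood_hinge [(0.69, array([163.4, 239.4]))]
hood_grip [(0.74, array([256.5, 243.3])), (0.18, array([434.6, 274.2]))]
bundle [(0.3, array([375.5, 269.6]))]
tray [(0.58, array([380.2, 204.7])), (0.57, array([432.5, 275.8]))]
machine []
pad [(0.89, array([353.5, 276.4])), (0.23, array([374.8, 205.1]))]
hood_hinge [(0.84, array([356.9, 316.3]))]
hood_grip [(0.81, array([356.6, 203.6])), (0.62, array([289.2, 187. ]))]
bundle []
[507.74064527  50.71951431 195.84537914]
[565.101535    52.6404125  198.35281273]
[455.42431699  68.62239222  48.61140073]
[379.07773964 182.97045102  44.04366425]
[503.261669   148.23909195 153.83363982]
```

View pics/a_top_m.png

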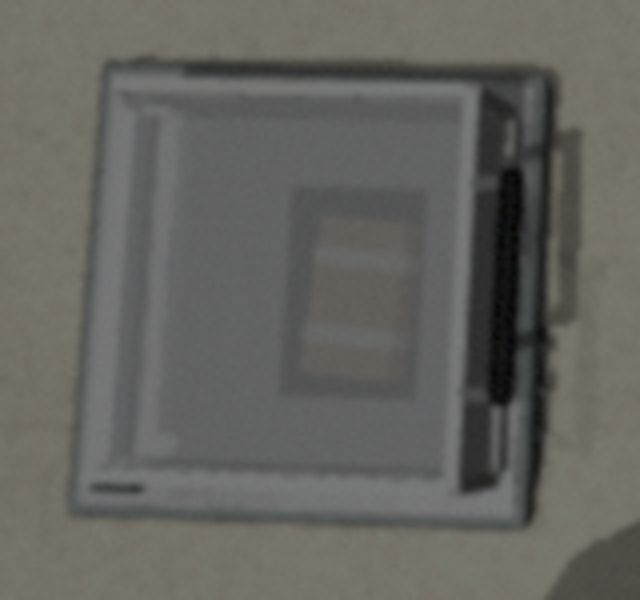

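```bash
python3 - <<'E'
from h import *
p,W,c=cloud("top")
C=[plane(c,130+x/4,170+y/4,48) for x,y in [(108,62),(552,72),(530,525),(70,513)]]
print(np.round(C,1)); C=np.array(C)
print("center",C.mean(0), "len",[np.linalg.norm(C[i]-C[(i+1)%4]).round(1) for i in range(4)])
# machine x dir (front->back): from right corners to left
d=(C[0]+C[3]-C[1]-C[2]); a=np.degrees(np.arctan2(d[1],d[0])); 
d2=(C[2]+C[3]-C[0]-C[1]); a2=np.degrees(np.arctan2(d2[1],d2[0])); print("x dir",a,"y dir",a2)
# hood top plane
v,u=np.mgrid[0:400,0:640]
m=(u>180)&(u<240)&(v>200)&(v<285); X=W[m]; A=np.c_[X[:,:2],np.ones(len(X))]
k,res,_,_=np.linalg.lstsq(A,X[:,2],rcond=None); print("plane",k, np.degrees(np.arctan(np.hypot(k[0],k[1]))))
# handle points
m=(u>235)&(u<275)&(v>190)&(v<290); X=W[m]; X=X[X[:,2]>180]; print(len(X),X.min(0),X.max(0),np.median(X,0)); print(cv2.minAreaRect(X[:,:2].astype(np.float32)))
# tray region
m=(u>395)&(u<470)&(v>225)&(v<320); X=W[m]; X=X[(X[:,2]>14)&(X[:,2]<30)];print(cv2.minAreaRect(X[:,:2].astype(np.float32)),len(X))
hs=cv2.cvtColor(p,cv2.COLOR_BGR2HSV)
p2,W2,c2=cloud("side")
l=r.landmark_of("hood_grip","side"); 
for x in l[:1]: print(x["pixel"], W2[int(x["pixel"][1]),int(x["pixel"][0])])
m=(u>100)&(u<440) 
v0,u0=np.mgrid[195:212,330:390]; X=W2[195:212,330:390].reshape(-1,3); X=X[(X[:,1]>20)&(X[:,2]>120)]; print(len(X),np.median(X,0),X.min(0),X.max(0))
cv2.imwrite("pics/b_side.png",cv2.resize(p2[180:360,270:440],None,fx=4,fy=3.3))
cv2.imwrite("pics/b_tray.png",cv2.resize(p[220:330,360:500],None,fx=5,fy=5))
E
```

```text
[[646.3 319.2  48. ]
 [645.7  52.2  48. ]
 [379.3  55.2  48. ]
 [380.3 323.1  48. ]]
center [512.90532529 187.41245429  48.        ] len [np.float64(267.0), np.float64(266.5), np.float64(267.8), np.float64(266.0)]
x dir 89.82603436556138 y dir 179.25033955944784
 ** On entry to DLASCL parameter number  4 had an illegal value
 ** On entry to DLASCL parameter number  4 had an illegal valueTraceback (most recent call last):
  File "<stdin>", line 12, in <module>
    x, resids, rank, s = _umath_linalg.lstsq(a, b, rcond,
                         ~~~~~~~~~~~~~~~~~~~^^^^^^^^^^^^^
                                             signature=signature)
                                             ^^^^^^^^^^^^^^^^^^^^
    raise LinAlgError("SVD did not converge in Linear Least Squares")
numpy.linalg.LinAlgError: SVD did not converge in Linear Least Squares
```

```bash
python3 - <<'E'
from h import *
p,W,c=cloud("top")
v,u=np.mgrid[0:400,0:640]
m=(u>180)&(u<240)&(v>200)&(v<285); X=W[m]; X=X[np.isfinite(X[:,2])]; X=X[X[:,2]>100]; A=np.c_[X[:,:2],np.ones(len(X))]
k,res,_,_=np.linalg.lstsq(A,X[:,2],rcond=None); print("plane",k, np.arctan(k))
m=(u>235)&(u<275)&(v>190)&(v<290); X=W[m]; X=X[X[:,2]>180]; print(len(X),X.min(0),X.max(0),np.median(X,0)); print(cv2.minAreaRect(X[:,:2].astype(np.float32)))
m=(u>395)&(u<470)&(v>225)&(v<320); X=W[m]; X=X[(X[:,2]>14)&(X[:,2]<30)];print(cv2.minAreaRect(X[:,:2].astype(np.float32)),len(X))
p2,W2,c2=cloud("side")
X=W2[195:212,330:390].reshape(-1,3); X=X[(X[:,1]>20)&(X[:,2]>120)]; print(len(X),np.median(X,0),X.min(0),X.max(0))
cv2.imwrite("pics/b_side.png",cv2.resize(p2[180:360,270:440],None,fx=4,fy=3.3))
cv2.imwrite("pics/b_tray.png",cv2.resize(p[220:330,360:500],None,fx=5,fy=5))
E
```

```text
plane [-1.22311154e-03 -9.04659684e-02  1.70058108e+02] [-1.22311093e-03 -9.02203793e-02  1.56491605e+00]
429 [450.84011234  48.48229797 180.31577636] [571.98679397  71.53179284 203.25374472] [509.57000746  55.51610819 196.90013894]
((511.46685791015625, 59.38225555419922), (22.538864135742188, 121.20963287353516), 89.04953002929688)
((466.4014587402344, -344.07952880859375), (117.03166198730469, 196.23170471191406), 86.68880462646484) 462
387 [510.37417965  62.63277333 192.14509883] [447.77704817  51.83211676 167.40580059] [569.06606054  79.37028101 199.49736499]
```

View pics/b_side.png

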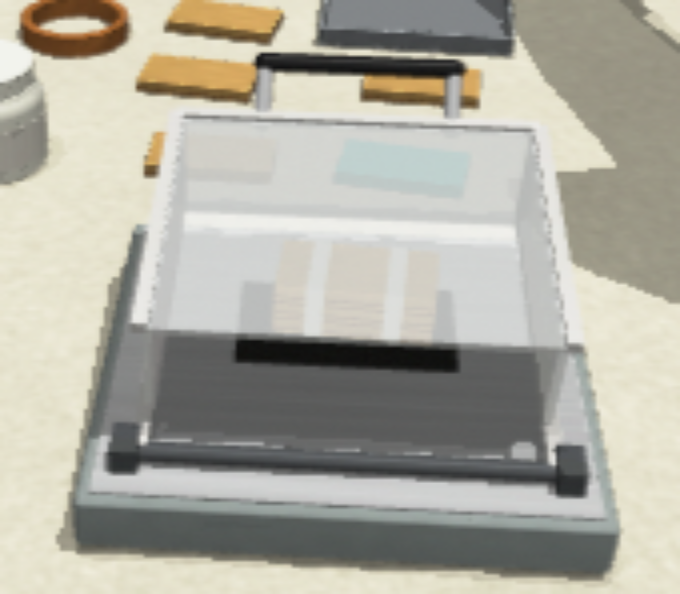

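View pics/b_tray.png

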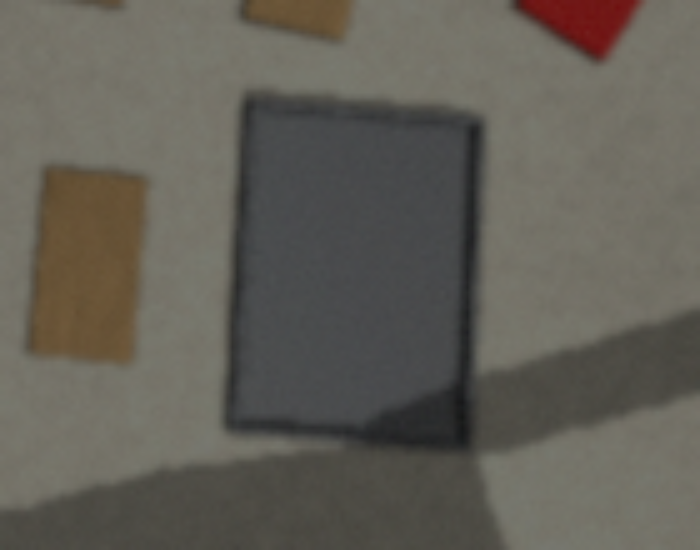

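```bash
python3 - <<'E'
from h import *
c=r.get_calibration("top")
C=np.array([plane(c,360+x/5,220+y/5,20) for x,y in [(247,95),(483,117),(468,447),(228,430)]]);print(C.round(1),C.mean(0).round(1))
row,s=to([511,57,270],[180,0,0]); print(row)
E
```

```text
[[ 532.3 -291.3   20. ]
 [ 524.1 -405.2   20. ]
 [ 367.9 -395.4   20. ]
 [ 373.3 -281.6   20. ]] [ 449.4 -343.4   20. ]
[ 4.926e-01 -4.527e-01 -3.870e-02  1.000e-04 -0.000e+00  4.017e-01]
```

```bash
python3 -m crank '[[[0.05,-0.045,-0.039,0,0,0.08],[0.1,-0.09,-0.039,0,0,0.16],[0.15,-0.135,-0.039,0,0,0.24],[0.2,-0.18,-0.039,0,0,0.32],[0.24,-0.22,-0.039,0,0,0.4],[0.28,-0.26,-0.039,0,0,0.4017],[0.32,-0.3,-0.039,0,0,0.4017],[0.36,-0.34,-0.039,0,0,0.4017],[0.4,-0.375,-0.039,0,0,0.4017],[0.44,-0.41,-0.039,0,0,0.4017]]]' 0.45 20
python3 - <<'E'
from h import *
row,s=to([511,57,270],[180,0,0]); print(row,s["joint_pos"].round(1))
E
```

```text
time: 2.15
tool_pos: [479.9, -0.7, 270.7]
tcp_rot: [180.0, -0.1, 0.0]
ft_force: [0.2, -0.9, 0.1]
finger_gap: 47.1
[ 0.0311 -0.0577  0.0007  0.0002 -0.0011  0.0007] [ -6.2 -12.3 100.4  -0.   91.8  83.8]
```

```bash
python3 -m crank '[[[0.031,-0.03,0,0,0,0],[0.031,-0.058,0,0,0,0],[0.031,-0.058,0,0,0,0]]]'
python3 - <<'E'
from h import *
p,W,c=cloud("wrist","c_wrist")
print(r.sense()["tool_pos"],c["cam_to_world"][:3].round(2).tolist())
g=cv2.cvtColor(p,cv2.COLOR_BGR2GRAY)
for t in ["hood_grip"]:
    for x in r.landmark_of(t,"wrist")[:2]: print(x["conf"],np.round(x["pixel"]), plane(c,*x["pixel"],191))
m=(g<45)&(np.nan_to_num(W[...,2])>170)&(np.nan_to_num(W[...,2])<205); X=W[m]; print(len(X), X.min(0),X.max(0),np.median(X,0))
E
```

```text
time: 2.52
tool_pos: [510.8, 59.1, 270.5]
tcp_rot: [-180.0, -0.0, 0.2]
ft_force: [0.5, -0.9, 0.1]
finger_gap: 46.8
[510.77031672  57.88849936 270.62105456] [[0.0, -0.96, -0.28, 581.39], [-1.0, -0.0, -0.0, 60.13], [0.0, 0.28, -0.96, 412.55]]
0.83 [322. 207.] [512.6990875   57.21755053 191.        ]
3058 [451.86232389  49.35892259 191.85311107] [573.11623468  63.15421596 201.2908815 ] [519.4315003   56.4919629  198.06719103]
```

View pics/c_wrist.png

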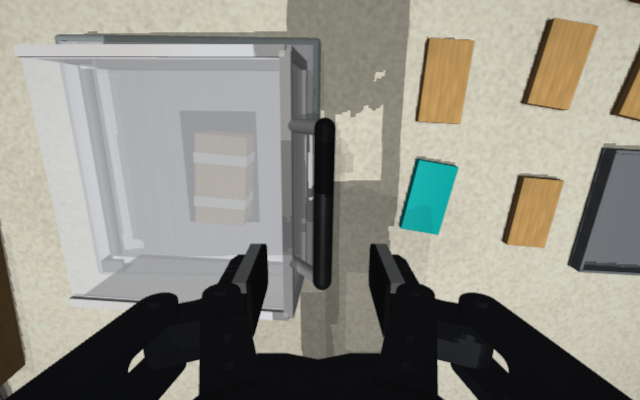

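The wrist view shows the handle bar spanning (324,120)–(322,288), centred between the fingers. Its measured width of 13.8 mm matches the stated 14 mm. I'll descend and grip it.

```bash
python3 -m crank '[[[0.001,0.0015,0.05,0,0,0],[0.001,0.0015,0.096,0,0,0],[0.001,0.0015,0.096,0,0,0]]]' 0.45 && python3 -m crank '[[[0,0,0,0,0,0],[0,0,0,0,0,0],[0,0,0,0,0,0],[0,0,0,0,0,0],[0,0,0,0,0,0]]]' 1 30; python3 - <<'E'
from h import *
s=r.sense(); print(s["tool_pos"],s["finger_gap"],s["ft_force"])
H=np.array([295.,56.]); t=s["tool_pos"]; 
import math
# arc targets: TCP offset from bar constant
v0=np.array([t[1]-H[0], t[2]+19-H[1]]); rad=np.hypot(*v0); a0=math.atan2(v0[1],v0[0]); print(rad, 'th0',  (math.pi-math.atan2(115,250))-a0)
for i in range(1,23):
    a=a0-i*0.0665; y=H[0]+rad*math.cos(a); z=H[1]+rad*math.sin(a)-19
    print(i, round((math.pi-math.atan2(115,250))-a,3), "dy",round(-(y-t[1])/1000,4),"dz",round(-(z-t[2])/1000,4))
E
```

```text
time: 3.0
tool_pos: [508.7, 54.4, 170.9]
tcp_rot: [179.9, 0.4, 0.0]
ft_force: [-1.0, 0.1, -0.4]
finger_gap: 47.2
time: 3.62
tool_pos: [509.7, 55.4, 172.7]
tcp_rot: [-180.0, 0.2, 0.0]
ft_force: [1.0, 6.0, -3.3]
finger_gap: 12.8
[509.73921907  55.43213335 172.6705582 ] 12.757279418298936 [ 0.95767086  5.99905676 -3.34226108]
275.31665967568625 th0 0.08414303080033436
1 0.151 dy -0.0095 dz -0.0156
2 0.217 dy -0.0201 dz -0.0306
3 0.284 dy -0.0316 dz -0.0448
4 0.35 dy -0.0441 dz -0.0582
5 0.417 dy -0.0574 dz -0.0708
6 0.483 dy -0.0715 dz -0.0824
7 0.55 dy -0.0864 dz -0.0931
8 0.616 dy -0.1019 dz -0.1028
9 0.683 dy -0.1181 dz -0.1114
10 0.749 dy -0.1348 dz -0.1189
11 0.816 dy -0.1519 dz -0.1253
12 0.882 dy -0.1695 dz -0.1306
13 0.949 dy -0.1873 dz -0.1346
14 1.015 dy -0.2054 dz -0.1375
15 1.082 dy -0.2236 dz -0.1392
16 1.148 dy -0.2419 dz -0.1396
17 1.215 dy -0.2602 dz -0.1389
18 1.281 dy -0.2784 dz -0.1369
19 1.348 dy -0.2964 dz -0.1337
20 1.414 dy -0.3142 dz -0.1293
21 1.481 dy -0.3316 dz -0.1238
22 1.547 dy -0.3487 dz -0.1171
```

```bash
python3 -m crank '[[[0,-0.0095,-0.0156,0,0,0],[0,-0.020,-0.0306,0,0,0],[0,-0.0316,-0.0448,0,0,0],[0,-0.0441,-0.0582,0,0,0],[0,-0.0574,-0.0708,0,0,0],[0,-0.0715,-0.0824,0,0,0]]]' 
python3 - <<'E'
from h import *
p,W,c=cloud("side","d_side")
s=r.sense(); print(s["tool_pos"],s["finger_gap"],s["ft_force"])
E
```

```text
time: 4.38
tool_pos: [510.4, 126.7, 257.1]
tcp_rot: [179.9, 0.1, -0.0]
ft_force: [1.1, -5.5, -2.4]
finger_gap: 12.7
[510.50573194 128.63127695 258.73745304] 12.691560385040091 [-6.22937371 -3.84013814  5.94882438]
```

View pics/d_side.png

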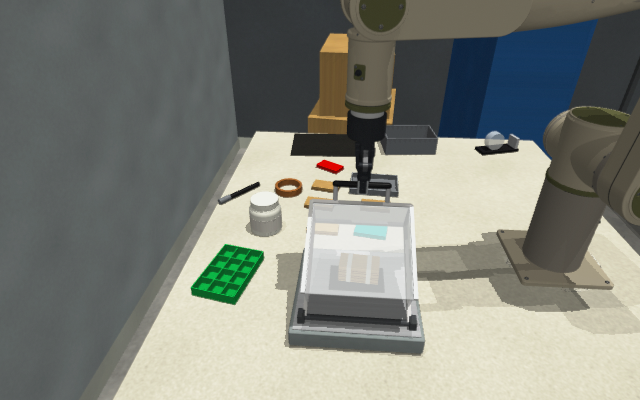

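The side view shows the hood partly raised with the bar in the fingers at about (365,183). Forces are small, so I'll continue along the arc.

```bash
python3 -m crank '[[[0,-0.0132,-0.0075,0,0,0],[0,-0.0287,-0.017,0,0,0],[0,-0.0449,-0.0256,0,0,0],[0,-0.0616,-0.033,0,0,0],[0,-0.0787,-0.0395,0,0,0],[0,-0.0963,-0.0448,0,0,0],[0,-0.1141,-0.0488,0,0,0],[0,-0.1322,-0.0517,0,0,0],[0,-0.1504,-0.0534,0,0,0],[0,-0.1687,-0.0538,0,0,0]]]' 
python3 - <<'E'
from h import *
import math
s=r.sense(); print(s["tool_pos"],s["finger_gap"],s["ft_force"],s["joint_pos"].round(0))
t=s["tool_pos"]; H=np.array([295.,56.]); v0=np.array([t[1]-H[0], t[2]+19-H[1]]); rad=np.hypot(*v0); a0=math.atan2(v0[1],v0[0]); print(rad, 'th0',  (math.pi-math.atan2(115,250))-a0)
for th in (1.215,1.281,1.348,1.414,1.481,1.56,1.6):
    a=(math.pi-math.atan2(115,250))-th; y=H[0]+275.3*math.cos(a); z=H[1]+275.3*math.sin(a)-19
    print(th, "dy",round(-(y-t[1])/1000,4),"dz",round(-(z-t[2])/1000,4))
E
```

```text
time: 5.68
tool_pos: [512.1, 297.8, 315.9]
tcp_rot: [-179.9, -0.3, -0.0]
ft_force: [5.5, -4.8, 4.6]
finger_gap: 12.8
[512.11236058 297.80132696 315.88028703] 12.774534962663141 [ 5.48048731 -4.82223961  4.63184003] [ 25.   5.  79.  -0.  96. 115.]
278.8943562115012 th0 1.1497021567370342
1.215 dy -0.0179 dz 0.0044
1.281 dy -0.036 dz 0.0063
1.348 dy -0.0541 dz 0.0095
1.414 dy -0.0718 dz 0.0139
1.481 dy -0.0894 dz 0.0195
1.56 dy -0.1095 dz 0.0275
1.6 dy -0.1195 dz 0.0322
```

```bash
python3 -m crank '[[[0,-0.0179,0.002,0,0,0],[0,-0.036,0.004,0,0,0],[0,-0.0541,0.007,0,0,0],[0,-0.0718,0.0115,0,0,0],[0,-0.0894,0.017,0,0,0],[0,-0.1085,0.0245,0,0,0],[0,-0.1085,0.0245,0,0,0]]]' 
python3 - <<'E'
from h import *
import math
s=r.sense(); print(s["tool_pos"],s["finger_gap"],s["ft_force"],s["joint_pos"].round(0))
t=s["tool_pos"]; H=np.array([295.,56.]); v0=np.array([t[1]-H[0], t[2]+19-H[1]]); rad=np.hypot(*v0); a0=math.atan2(v0[1],v0[0]); print(rad, 'th0',  (math.pi-math.atan2(115,250))-a0)
cloud("side","e_side")
E
```

```text
time: 6.55
tool_pos: [512.7, 404.7, 291.6]
tcp_rot: [179.8, -0.3, -0.1]
ft_force: [1.7, -15.6, 6.8]
finger_gap: 12.7
[512.73919244 404.71727566 291.61162675] 12.73426750524307 [  1.73587194 -15.55767816   6.84393612] [ 34.  15.  71.  -0.  94. 124.]
277.24530844535707 th0 1.5465319327819664
```

View pics/e_side.png

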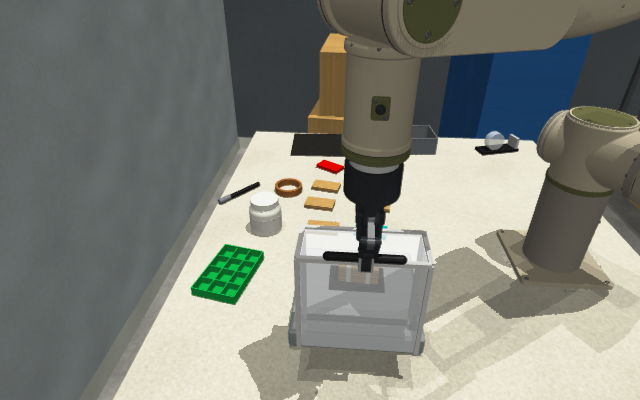

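The hood is upright on its stop, with 15 N of push-back. I'll release it and lift off.

```bash
python3 -m crank '[[[0,0.002,0,0,0,0],[0,0.002,0,0,0,0],[0,0.002,0,0,0,0],[0,0.002,0,0,0,0]]]' 0.5 && python3 -m crank '[[[0,0.002,-0.05,0,0,0],[0,0.002,-0.08,0,0,0],[0,0.002,-0.09,0,0,0],[0,0.06,-0.09,0,0,0],[0,0.12,-0.09,0,0,0],[0,0.18,-0.09,0,0,0],[0.0,0.24,-0.09,0,0,0],[0,0.24,-0.09,0,0,0]]]'
python3 - <<'E'
from h import *
p,W,c=cloud("top","f_top")
p,W,c=cloud("wrist","f_wrist")
s=r.sense(); print(s["tool_pos"])
E
```

```text
time: 7.1
tool_pos: [512.5, 403.1, 291.4]
tcp_rot: [179.9, -0.2, -0.1]
ft_force: [0.7, -0.3, -0.1]
finger_gap: 42.6
time: 8.1
tool_pos: [511.8, 159.6, 380.8]
tcp_rot: [179.8, -0.2, -0.4]
ft_force: [-0.6, 0.6, -0.5]
finger_gap: 42.6
[511.64151007 162.84037655 380.86998221]
```

View pics/f_top.png

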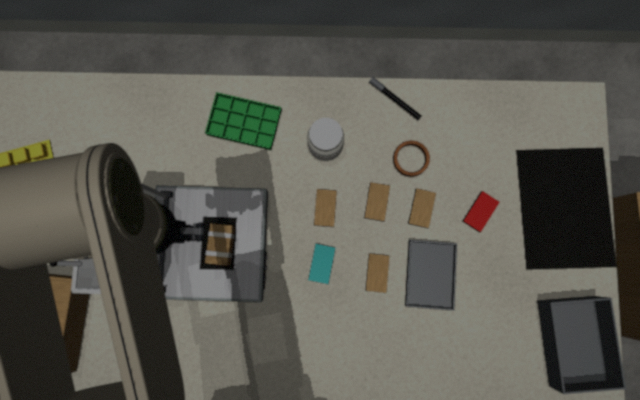

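View pics/f_wrist.png

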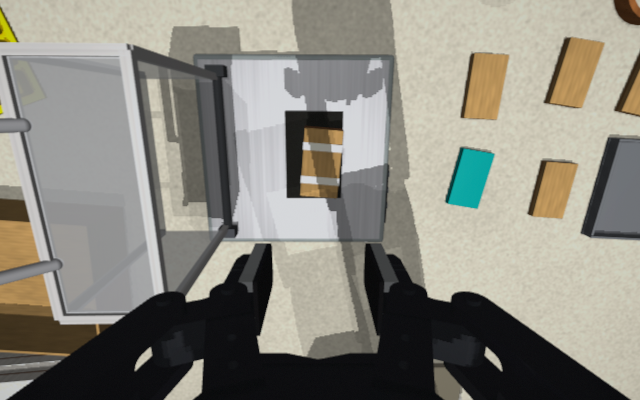

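```bash
cat >> h.py <<'E'
def padpose(p,W,c):
    g=cv2.cvtColor(p,cv2.COLOR_BGR2GRAY); z=np.nan_to_num(W[...,2])
    m=((g<40)&(z>38)&(z<62)&(abs(W[...,0]-512)<90)&(abs(W[...,1]-165)<65)).astype(np.uint8)
    n,l,s,ce=cv2.connectedComponentsWithStats(m); i=1+np.argmax(s[1:,4])
    v,u=np.where(l==i); Q=np.array([plane(c,a,b,50)[:2] for a,b in zip(u,v)],np.float32)
    return cv2.minAreaRect(Q), len(Q), np.median(W[l==i],0)
E
python3 - <<'E'
from h import *
for cam in ("top","wrist"):
    p,W,c=cloud(cam)
    print(cam,"pad",padpose(p,W,c))
    for q in rects(kraft(p),W,70,120,60): print(q)
    for q in rects(kraft(p),W,3,30,200): print(q)
    z=W[...,2]; m=(z>40)&(z<56)&(abs(W[...,0]-512)<160)&(abs(W[...,1]-190)<160)
    n,l,s,ce=cv2.connectedComponentsWithStats(m.astype(np.uint8)); i=1+np.argmax(s[1:,4]); print("base",cv2.minAreaRect(W[l==i][:,:2].astype(np.float32)))
    cv2.imwrite(f"pics/g_{cam}.png",cv2.resize(p[40:250,180:400] if cam=="wrist" else p[180:310,140:280],None,fx=3.5 if cam=="wrist" else 4.5,fy=2.8 if cam=="wrist" else 4.5,interpolation=cv2.INTER_CUBIC))
    for x in r.landmark_of("pad",cam)[:1]: print(x, plane(c,*x["pixel"],50))
    for x in r.landmark_of("bundle",cam)[:1]: print(x, plane(c,*x["pixel"],50))
E
```

```text
top pad (((512.3921508789062, 166.83119201660156), (122.04902648925781, 79.30630493164062), 0.3045695126056671), 661, array([525.03967406, 174.93562809,  48.6415162 ]))
{'px': array([221., 228.]), 'c': array([544.7, 153.1]), 'med': array([544.4, 151.3,  90.3]), 'wh': array([50.9, 14.9]), 'a': 85.9, 'n': 145}
{'px': array([218., 244.]), 'c': array([508.2, 156.1]), 'med': array([508. , 155.9,  90.5]), 'wh': array([50. , 29.1]), 'a': 84.2, 'n': 293}
{'px': array([215., 260.]), 'c': array([470.9, 160.2]), 'med': array([471.6, 160.7,  90.4]), 'wh': array([48.4, 16.3]), 'a': 86.9, 'n': 147}
{'px': array([ 59., 278.]), 'c': array([423.1, 514.2]), 'med': array([423.8, 514. ,  88. ]), 'wh': array([61. ,  8.7]), 'a': 79.9, 'n': 66}
{'px': array([ 66., 315.]), 'c': array([345.6, 489.6]), 'med': array([342.4, 489.6,  87.9]), 'wh': array([118.1,   8.7]), 'a': -5.0, 'n': 152}
{'px': array([411., 158.]), 'c': array([ 732.7, -296.7]), 'med': array([ 733. , -295.5,   22.6]), 'wh': array([87.2, 86.5]), 'a': 89.3, 'n': 342}
{'px': array([377., 201.]), 'c': array([ 623.6, -212.9]), 'med': array([ 623.7,
[... 2363 characters left out ...]
px': array([632.,  98.]), 'c': array([ 595.6, -297.8]), 'med': array([ 589.1, -298.6,   12.9]), 'wh': array([73.3, 31.9]), 'a': 15.4, 'n': 586}
{'px': array([554., 190.]), 'c': array([ 450.6, -212.2]), 'med': array([ 452.6, -209.5,   13.5]), 'wh': array([89.9, 51.9]), 'a': -4.4, 'n': 1919}
{'px': array([ 38., 319.]), 'c': array([223.7, 639. ]), 'med': array([222.1, 659.2,  19.5]), 'wh': array([182.8,  11.2]), 'a': 85.6, 'n': 750}
base ((513.815185546875, 194.57943725585938), (270.0622253417969, 269.7733154296875), 89.40052032470703)
{'pixel': [313.2, 156.5], 'conf': 0.59} [511.61554821 170.81228956  50.        ]
{'pixel': [325.4, 160.3], 'conf': 0.76} [506.14791971 153.38677203  50.        ]
```

View pics/g_wrist.png

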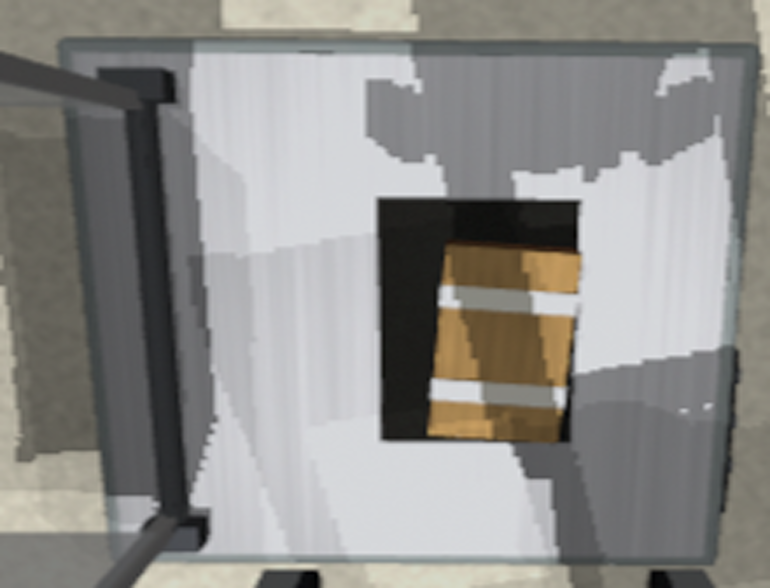

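View pics/g_top.png

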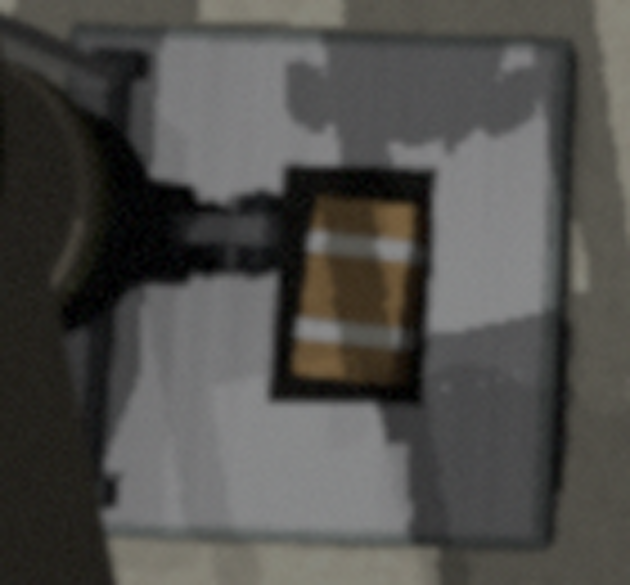

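The pad centre is at (512.8, 166.7), and the top view, wrist view and handle geometry all agree. The bundle is at (508, 157.3) with yaw −5.2° and its top at 92 mm. Next I'll grasp it.

```bash
python3 - <<'E'
from h import *
print(to([508.2,157.3,140],[180,0,-5.2]),to([508.2,157.3,57],[180,0,-5.2])[0])
E
```

```text
(array([-0.0043,  0.0065,  0.2415,  0.0021, -0.0036,  0.0914]), {'time': 8.5, 'joint_pos': array([ 12.4637198 ,  -3.04306557,  80.54378603,  -0.17623497,
       102.33117964, 102.39036022]), 'qd': array([-0.25168609, -0.09107388,  0.00525819, -0.10304468,  0.03444153,
       -0.21762375]), 'joint_efforts': array([-1.50889680e-01, -4.76612592e+01, -5.03929281e+01, -2.76646216e-02,
       -2.36687955e-02,  6.71710397e-03]), 'tool_pos': array([511.66727213, 164.40714547, 381.51364051]), 'tcp_rot': array([ 1.79868030e+02, -2.01158550e-01,  3.57015491e-02]), 'ft_force': array([ 0.79336215, -0.70791345, -0.80981367]), 'wrist_torque': array([-0.01029754, -0.03848602,  0.01511759]), 'finger_gap': 42.79006705763774}) [-0.0046  0.0064  0.3245  0.0021 -0.0036  0.0914]
```

```bash
python3 -m crank '[[[-0.004,0.0065,0.06,0.002,-0.0036,0.0914],[-0.0043,0.0065,0.12,0.002,-0.0036,0.0914],[-0.0043,0.0065,0.18,0.002,-0.0036,0.0914],[-0.0043,0.0065,0.2415,0.002,-0.0036,0.0914],[-0.0043,0.0065,0.2415,0.002,-0.0036,0.0914]]]' 0; python3 - <<'E'
from h import *
print(to([508.2,157.3,57],[180,0,-5.2])[0])
cloud("wrist","i_wrist")
E
```

```text
time: 9.12
tool_pos: [503.7, 157.0, 134.4]
tcp_rot: [179.8, 0.6, -5.1]
ft_force: [-0.8, 0.2, -1.1]
finger_gap: 85.3
[ 0.0053 -0.0009  0.0773  0.0034  0.011   0.001 ]
```

View pics/i_wrist.png

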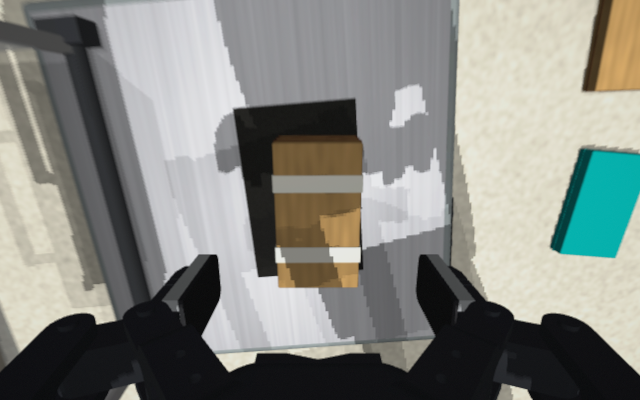

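The bundle at (318,210) sits centred and aligned between the open fingers. I'll descend and grip it.

```bash
python3 -m crank '[[[0.004,-0.001,0.04,0,0.004,0],[0.004,-0.001,0.074,0,0.004,0],[0.004,-0.001,0.077,0,0.004,0],[0.004,-0.001,0.077,0,0.004,0]]]' 0 40 && python3 -m crank '[[[0,0,0,0,0,0],[0,0,0,0,0,0],[0,0,0,0,0,0],[0,0,0,0,0,0]]]' 1 40 && python3 -m crank '[[[0,0,-0.03,0,0,0],[0,0,-0.08,0,0,0],[0,0,-0.12,0,0,0],[0,0,-0.12,0,0,0]]]'; python3 - <<'E'
from h import *
p,W,c=cloud("wrist","j_wrist")
print(r.sense()["finger_gap"], to([449.4,-343.4,150],[180,0,-3.5])[0])
E
```

```text
time: 9.68
tool_pos: [512.4, 158.7, 64.9]
tcp_rot: [180.0, -0.2, -5.1]
ft_force: [0.7, -1.2, -0.3]
finger_gap: 85.6
time: 10.18
tool_pos: [514.0, 159.0, 67.1]
tcp_rot: [-180.0, -0.4, -5.1]
ft_force: [-0.7, -0.9, 8.5]
finger_gap: 49.1
time: 10.68
tool_pos: [515.9, 159.6, 192.2]
tcp_rot: [-179.8, -0.8, -5.1]
ft_force: [0.3, 0.1, -2.4]
finger_gap: 49.2
49.35590434448245 [-0.0202  0.5065  0.0382 -0.0017 -0.0106 -0.0286]
```

View pics/j_wrist.png

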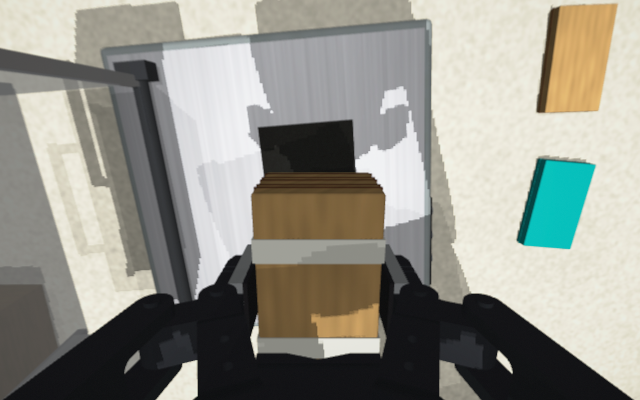

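The bundle is held between the pads (gap 49.2 mm, 5–6 mm off-centre in x). I'll carry it to the tray.

```bash
python3 -m crank '[[[-0.001,0.05,0.0,0,-0.006,-0.0286],[-0.002,0.1,0.0,0,-0.0106,-0.0286],[-0.004,0.15,0.01,0,-0.0106,-0.0286],[-0.006,0.2,0.02,0,-0.0106,-0.0286],[-0.008,0.25,0.03,0,-0.0106,-0.0286],[-0.010,0.3,0.038,0,-0.0106,-0.0286],[-0.012,0.35,0.038,0,-0.0106,-0.0286],[-0.014,0.4,0.038,0,-0.0106,-0.0286],[-0.015,0.45,0.038,0,-0.0106,-0.0286],[-0.015,0.5,0.038,0,-0.0106,-0.0286]]]';  python3 -m crank '[[[0,0,0,0,0,0],[0,0,0,0,0,0]]]'
python3 - <<'E'
from h import *
p,W,c=cloud("wrist","k_wrist")
p,W,c=cloud("top","k_top")
print(r.sense()["finger_gap"], to([455,-343.4,100],[180,0,-3.5])[0])
E
```

```text
time: 11.98
tool_pos: [453.7, -338.1, 148.0]
tcp_rot: [-179.8, 0.1, -3.5]
ft_force: [0.0, 0.4, -1.9]
finger_gap: 49.3
time: 12.22
tool_pos: [452.6, -337.1, 145.9]
tcp_rot: [-179.6, 0.3, -3.6]
ft_force: [0.4, 0.0, -1.6]
finger_gap: 49.3
49.39209819002549 [ 0.0022  0.0069  0.0469 -0.0054  0.0039  0.0007]
```

View pics/k_wrist.png

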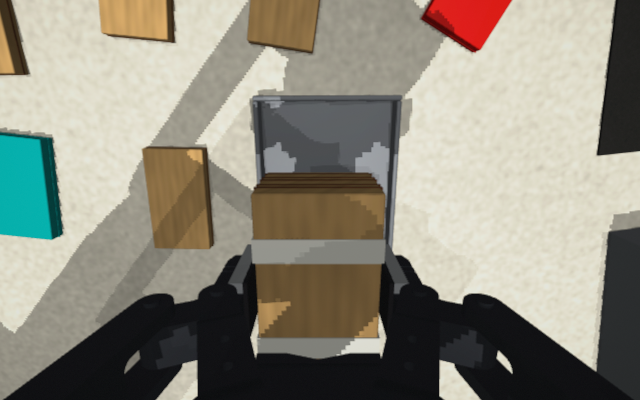

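View pics/k_top.png

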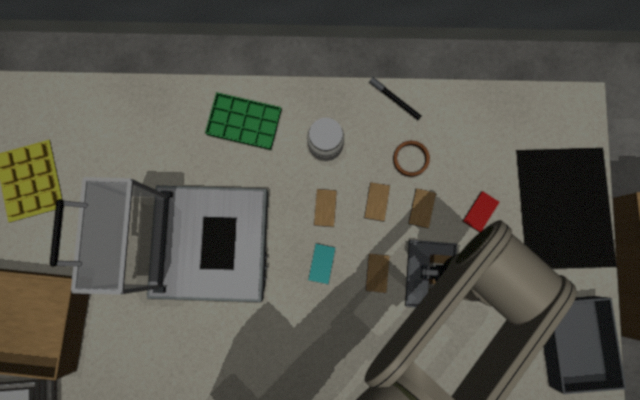

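The tray is centred under the bundle. Lowering.

```bash
python3 -m crank '[[[0.002,0.007,0.05,-0.005,0.004,0],[0.002,0.007,0.09,-0.005,0.004,0],[0.002,0.007,0.11,-0.005,0.004,0],[0.002,0.007,0.115,-0.005,0.004,0],[0.002,0.007,0.115,-0.005,0.004,0],[0.002,0.007,0.115,-0.005,0.004,0]]]'
python3 - <<'E'
from h import *
p,W,c=cloud("top"); print(padpose(p,W,c))
E
```

```text
time: 13.08
tool_pos: [455.8, -344.1, 33.9]
tcp_rot: [179.9, -0.2, -3.5]
ft_force: [-0.2, -0.3, -1.1]
finger_gap: 49.4
(((512.5382080078125, 165.07406616210938), (74.97759246826172, 118.41393280029297), 89.46864318847656), 1587, array([511.98544787, 165.34780097,  48.70532709]))
```

```bash
python3 -m crank '[[[0,0,0.006,0,0,0],[0,0,0.011,0,0,0],[0,0,0.013,0,0,0],[0,0,0.014,0,0,0],[0,0,0.014,0,0,0]]]'
```

```text
time: 13.75
tool_pos: [455.8, -344.4, 21.2]
tcp_rot: [179.9, -0.2, -3.5]
ft_force: [-6.3, 3.9, 13.9]
finger_gap: 49.4
```

Contact at 14 N, at the expected height. I'll release with a limited opening and lift.

```bash
python3 -m crank '[[[0,0,0,0,0,0],[0,0,0,0,0,0],[0,0,0,0,0,0]]]' 0.28 && python3 -m crank '[[[0,0,-0.03,0,0,0],[0,0,-0.08,0,0,0],[0,0,-0.13,0,0,0],[0,0,-0.15,0,0,0],[0,0,-0.15,0,0,0]]]'; python3 - <<'E'
from h import *
p,W,c=cloud("wrist","l_wrist")
for q in rects(kraft(p),W,3,30,200)+rects(kraft(p),W,35,60,60): print(q)
E
```

```text
time: 14.12
tool_pos: [455.8, -344.3, 20.9]
tcp_rot: [179.9, -0.1, -3.5]
ft_force: [-0.1, 1.3, 0.8]
finger_gap: 61.4
time: 14.75
tool_pos: [456.2, -344.7, 172.3]
tcp_rot: [179.8, -0.3, -3.5]
ft_force: [0.4, 0.9, -1.3]
finger_gap: 61.4
{'px': array([15., 46.]), 'c': array([593.4, -91.8]), 'med': array([ 588.1, -101.9,   12.7]), 'wh': array([64.9, 35.7]), 'a': -4.4, 'n': 2558}
{'px': array([144.,  25.]), 'c': array([ 600.4, -208.6]), 'med': array([ 598.3, -210.9,   13.1]), 'wh': array([50.3, 41.4]), 'a': 81.4, 'n': 3305}
{'px': array([277.,  29.]), 'c': array([ 591., -319.]), 'med': array([ 588.6, -319.7,   13.3]), 'wh': array([50.2, 49.5]), 'a': -12.4, 'n': 3669}
{'px': array([180., 196.]), 'c': array([ 450.5, -213.9]), 'med': array([ 453.3, -215.4,   13. ]), 'wh': array([90.2, 50.1]), 'a': -4.4, 'n': 5095}
{'px': array([317., 156.]), 'c': array([ 486.3, -345.4]), 'med': array([ 486.8, -345.3,   45.2]), 'wh': array([48.7, 18.5]), 'a': 86.1, 'n': 1423}
{'px': array([317., 200.]), 'c': array([ 449.9, -343.1]), 'med': array([ 450.3, -343.2,   45.3]), 'wh': array([49.3, 32.8]), 'a': 86.9, 'n': 2157}
{'px': array([317., 240.]), 'c': array([ 414., -341.]), 'med': array([ 414.1, -340.7,   45.2]), 'wh': array([48.7, 16.4]), 'a': 85.4, 'n': 956}
```

View pics/l_wrist.png

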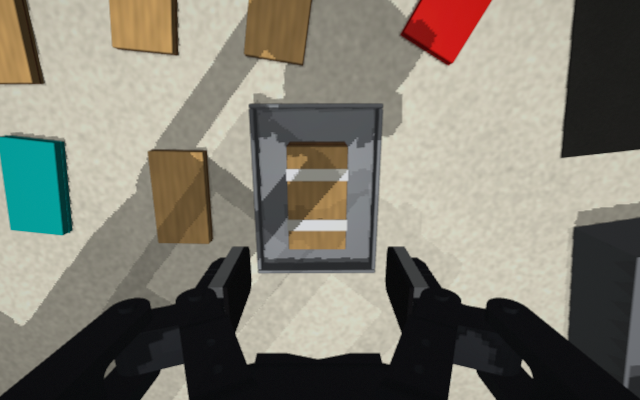

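The bundle lies in the tray at about (450, −343). Its tops all read 45.2 mm, so it is flat. Next is the first carton, at (450.5, −214) with yaw −4.5°.

```bash
python3 - <<'E'
from h import *
print(to([450.5,-214,70],[180,0,-4.5])[0])
E
```

```text
[-0.0128 -0.1295  0.0999  0.0013 -0.0021  0.0182]
```

```bash
python3 -m crank '[[[-0.006,-0.06,0,0.001,-0.002,0.018],[-0.012,-0.12,0.02,0.001,-0.002,0.018],[-0.0128,-0.1295,0.07,0.001,-0.002,0.018],[-0.0128,-0.1295,0.1,0.001,-0.002,0.018],[-0.0128,-0.1295,0.1,0.001,-0.002,0.018],[-0.0128,-0.1295,0.1,0.001,-0.002,0.018]]]' 0.15; python3 - <<'E'
from h import *
print(to([450.5,-214,1],[180,0,-4.5])[0])
p,W,c=cloud("wrist","m_wrist")
for q in rects(kraft(p),W,3,30,200): print(q)
E
```

```text
time: 15.55
tool_pos: [450.3, -214.1, 69.8]
tcp_rot: [-180.0, 0.0, -4.5]
ft_force: [0.7, -0.2, 1.4]
finger_gap: 72.5
[ 0.0002 -0.0001  0.0688 -0.0001  0.0008 -0.0001]
{'px': array([62., 24.]), 'c': array([573.7, -82.5]), 'med': array([573. , -84.6,  13.1]), 'wh': array([51.1, 25.3]), 'a': 87.6, 'n': 5074}
{'px': array([503.,   4.]), 'c': array([ 566.3, -318.1]), 'med': array([ 564.7, -324.2,    9.7]), 'wh': array([41. ,  3.5]), 'a': 79.5, 'n': 554}
{'px': array([511., 143.]), 'c': array([ 494.3, -341.6]), 'med': array([ 492. , -320.7,   19.4]), 'wh': array([50.8, 16.8]), 'a': -73.3, 'n': 912}
{'px': array([318., 214.]), 'c': array([ 450.3, -213.5]), 'med': array([ 454.9, -213.9,   13.3]), 'wh': array([90.1, 49.6]), 'a': -4.8, 'n': 10568}
{'px': array([490., 207.]), 'c': array([ 451.9, -318.2]), 'med': array([ 452.7, -318.1,   19.2]), 'wh': array([32.8,  2.4]), 'a': -3.3, 'n': 1023}
{'px': array([483., 262.]), 'c': array([ 415.8, -315.7]), 'med': array([ 416.4, -315.9,   19.3]), 'wh': array([17.1,  2.2]), 'a': -2.7, 'n': 414}
```

View pics/m_wrist.png

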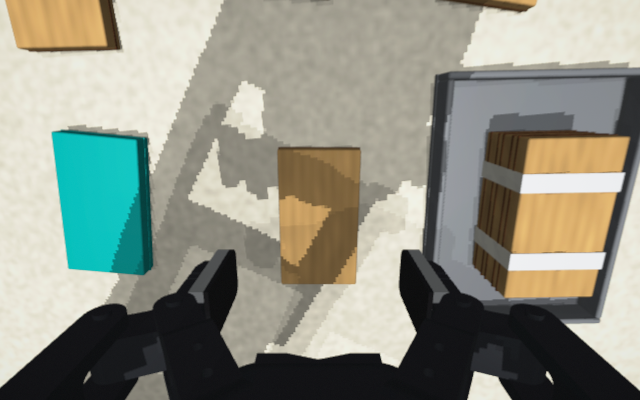

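The carton at (318,214) is centred between the fingers, and the tray wall is clear. Descending.

```bash
python3 -m crank '[[[0,0,0.035,0,0,0],[0,0,0.06,0,0,0],[0,0,0.067,0,0,0],[0,0,0.067,0,0,0],[0,0,0.067,0,0,0]]]' 0.15 40 && python3 -m crank '[[[0,0,0,0,0,0],[0,0,0,0,0,0],[0,0,0,0,0,0],[0,0,0,0,0,0]]]' 1 40
```

```text
time: 16.23
tool_pos: [452.3, -215.4, 5.4]
tcp_rot: [179.9, -0.2, -4.5]
ft_force: [-0.2, -0.3, -0.2]
finger_gap: 72.4
time: 16.73
tool_pos: [453.3, -216.0, 7.0]
tcp_rot: [179.8, -0.3, -4.5]
ft_force: [-0.9, 0.5, 7.4]
finger_gap: 48.6
```

```bash
python3 -m crank '[[[0,0,-0.03,0,0,0],[0,0,-0.08,0,0,0],[0,0,-0.12,0,0,0],[0,0,-0.12,0,0,0]]]'; python3 - <<'E'
from h import *
p,W,c=cloud("wrist","n_wrist")
print(r.sense()["tool_pos"])
for q in rects(kraft(p),W,80,160,200): print(q)
E
```

```text
time: 17.23
tool_pos: [455.5, -217.3, 131.8]
tcp_rot: [179.6, -0.7, -4.5]
ft_force: [0.1, -0.6, -0.9]
finger_gap: 48.6
[ 454.1191362  -216.47059909  129.27398907]
{'px': array([318., 260.]), 'c': array([ 452.5, -216.1]), 'med': array([ 459.4, -216.6,  138. ]), 'wh': array([90.6, 49.9]), 'a': -4.8, 'n': 19815}
```

View pics/n_wrist.png

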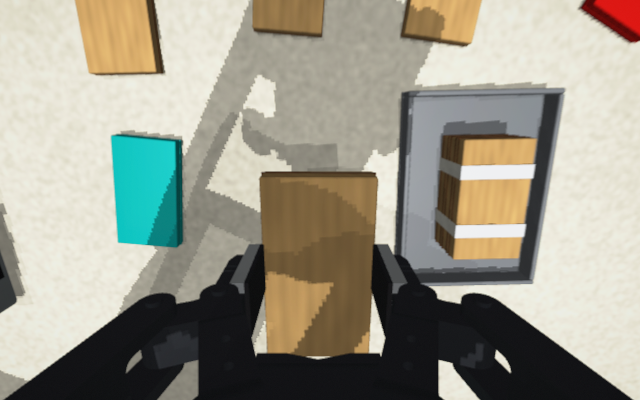

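The carton is held at (318,260), level and within about 2 mm of the tool centre. Carrying it to the pad.

```bash
python3 - <<'E'
from h import *
print(to([515,166,115],[180,0,-0.5])[0])
E
```

```text
[ 0.0305 -0.3861  0.0126  0.0054 -0.0093 -0.0701]
```

```bash
python3 -m crank '[[[0.004,-0.05,-0.01,0.005,-0.009,-0.03],[0.008,-0.1,-0.01,0.005,-0.009,-0.07],[0.012,-0.15,-0.01,0.005,-0.009,-0.07],[0.016,-0.2,-0.01,0.005,-0.009,-0.07],[0.02,-0.25,-0.01,0.005,-0.009,-0.07],[0.024,-0.3,0,0.005,-0.009,-0.07],[0.028,-0.345,0.005,0.005,-0.009,-0.07],[0.0305,-0.386,0.0126,0.005,-0.009,-0.07],[0.0305,-0.386,0.0126,0.005,-0.009,-0.07],[0.0305,-0.386,0.0126,0.005,-0.009,-0.07]]]'; python3 - <<'E'
from h import *
p,W,c=cloud("wrist","o_wrist"); t=r.sense()["tool_pos"]
print(t, r.sense()["finger_gap"], padpose(p,W,c))
for q in rects(kraft(p),W,80,160,200): print(q)
print(to([515,166,65],[180,0,-0.5])[0])
E
```

```text
time: 18.52
tool_pos: [514.1, 165.5, 113.7]
tcp_rot: [179.9, 0.1, -0.5]
ft_force: [-0.0, -0.2, -0.7]
finger_gap: 48.2
[514.41791636 165.04514351 114.1209925 ] 48.55371452839827 (((534.939697265625, 167.01246643066406), (78.80976867675781, 78.75782012939453), 89.47637939453125), 6447, array([558.83235779, 168.19099977,  49.32395667]))
{'px': array([318., 260.]), 'c': array([510.9, 166.2]), 'med': array([518.5, 166.2, 119.8]), 'wh': array([90.7, 50.4]), 'a': -0.6, 'n': 19989}
[ 0.0006 -0.001   0.0491  0.0012  0.0013 -0.0003]
```

View pics/o_wrist.png

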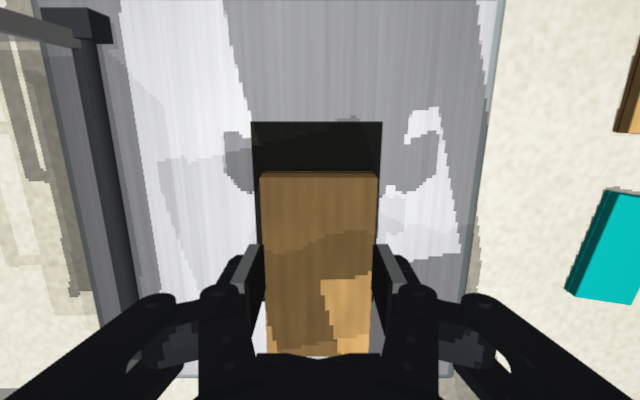

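The carton is at y 166.2 against 167 for the pad, and at x 511 against about 512.5, with parallel edges. Lowering.

```bash
python3 -m crank '[[[0.001,0,0.03,0,0,0],[0.001,0,0.045,0,0,0],[0.001,0,0.05,0,0,0],[0.001,0,0.051,0,0,0],[0.001,0,0.051,0,0,0]]]';python3 -m crank '[[[0,0,0.003,0,0,0],[0,0,0.006,0,0,0],[0,0,0.006,0,0,0],[0,0,0.006,0,0,0]]]'
```

```text
time: 19.2
tool_pos: [516.0, 165.0, 64.0]
tcp_rot: [180.0, -0.0, -0.5]
ft_force: [0.9, 0.4, -0.4]
finger_gap: 48.3
time: 19.7
tool_pos: [516.0, 165.1, 58.0]
tcp_rot: [179.9, 0.0, -0.5]
ft_force: [0.1, -0.2, -1.1]
finger_gap: 48.3
```

```bash
python3 -m crank '[[[0,0,0.002,0,0,0],[0,0,0.003,0,0,0],[0,0,0.003,0,0,0]]]'
```

```text
time: 20.08
tool_pos: [516.3, 165.2, 57.0]
tcp_rot: [179.9, -0.0, -0.5]
ft_force: [-8.7, -2.9, 16.4]
finger_gap: 48.1
```

```bash
python3 -m crank '[[[0,0,0,0,0,0],[0,0,0,0,0,0],[0,0,0,0,0,0]]]' 0.2 && python3 -m crank '[[[0,0,-0.03,0,0,0],[0,0,-0.08,0,0,0],[0,0,-0.13,0,0,0],[0,0,-0.13,0,0,0]]]'; python3 - <<'E'
from h import *
p,W,c=cloud("wrist","q_wrist")
print(padpose(p,W,c))
for q in rects(kraft(p),W,55,160,200): print(q)
p,W,c=cloud("top","q_top")
for q in rects(kraft(p),W,3,30,200): print(q)
for q in rects(kraft(p),W,55,75,200): print(q)
E
```

```text
time: 20.45
tool_pos: [516.2, 165.1, 56.7]
tcp_rot: [179.9, -0.0, -0.5]
ft_force: [0.5, -0.1, -0.6]
finger_gap: 68.4
time: 20.95
tool_pos: [519.3, 165.9, 192.1]
tcp_rot: [-179.9, -0.5, -0.5]
ft_force: [0.3, -0.1, -0.1]
finger_gap: 68.4
(((512.9940185546875, 167.06878662109375), (78.43103790283203, 121.43032836914062), 89.43219757080078), 5514, array([528.11535719, 171.81524959,  49.28835585]))
{'px': array([319., 196.]), 'c': array([513.4, 166.1]), 'med': array([516.7, 166.1,  63.2]), 'wh': array([90., 50.]), 'a': -0.7, 'n': 6035}
{'px': array([411., 158.]), 'c': array([ 732.5, -296.5]), 'med': array([ 730.4, -293.6,   22.9]), 'wh': array([87. , 86.9]), 'a': -87.3, 'n': 339}
{'px': array([377., 201.]), 'c': array([ 623.9, -212.5]), 'med': array([ 624. , -213.1,   13. ]), 'wh': array([87.6, 47.4]), 'a': -8.3, 'n': 666}
{'px': array([422., 208.]), 'c': array([ 609.5, -323.4]), 'med': array([ 609.8, -323.6,   12.9]), 'wh': array([87.9, 48.3]), 'a': -12.8, 'n': 679}
{'px': array([325., 208.]), 'c': array([606.1, -85.4]), 'med': array([604.9, -85.3,  12.7]), 'wh': array([87.5, 46.7]), 'a': -3.6, 'n': 659}
{'px': array([ 48., 300.]), 'c': array([373.7, 578.6]), 'med': array([367.2, 580.8,   4.3]), 'wh': array([101.3,  83.5]), 'a': 74.9, 'n': 435}
{'px': array([ 34., 344.]), 'c': array([271.5, 605.2]), 'med': array([259.4, 602.9,   4.3]), 'wh': array([107.2,  75. ]), 'a': -4.3, 'n': 367}
{'px': array([217., 253.]), 'c': array([489.6, 165.2]), 'med': array([488.5, 163.9,  62.8]), 'wh': array([50.5, 43.7]), 'a': 89.8, 'n': 366}
```

View pics/q_top.png

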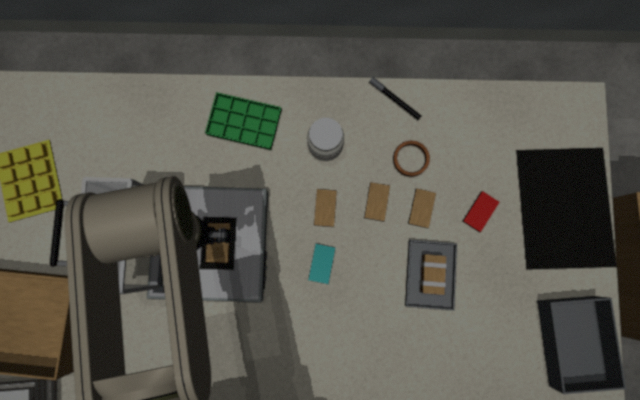

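Carton one lies on the pad at (513.4, 166.1), −0.7°, and the pad reads (513, 167). On to the carton at (606, −85).

```bash
python3 - <<'E'
from h import *
print(to([606.5,-84.3,90],[180,0,-3.4])[0])
E
```

```text
[ 0.0921  0.2487  0.0973  0.0007 -0.0013  0.0504]
```

```bash
python3 -m crank '[[[0.02,0.055,0,0,-0.001,0.05],[0.04,0.11,0,0,-0.001,0.05],[0.06,0.165,0,0,-0.001,0.05],[0.08,0.22,0.03,0,-0.001,0.05],[0.0915,0.2487,0.08,0,-0.001,0.05],[0.0915,0.2487,0.097,0,-0.001,0.05],[0.0915,0.2487,0.097,0,-0.001,0.05]]]' 0.15; python3 - <<'E'
from h import *
p,W,c=cloud("wrist","s_wrist")
for q in rects(kraft(p),W,3,30,3000): print(q)
print(to([606.5,-84.3,3],[180,0,-3.4])[0])
E
```

```text
time: 21.92
tool_pos: [603.3, -83.4, 86.9]
tcp_rot: [-180.0, 0.3, -3.4]
ft_force: [-0.7, -0.6, 0.7]
finger_gap: 72.9
{'px': array([510., 164.]), 'c': array([ 624.8, -211.4]), 'med': array([ 629. , -209.5,   13.4]), 'wh': array([89.7, 51.7]), 'a': -8.8, 'n': 11002}
{'px': array([319., 201.]), 'c': array([607.1, -83.8]), 'med': array([611.2, -83.9,  13.3]), 'wh': array([89.5, 49.5]), 'a': -3.4, 'n': 9227}
[ 0.0018  0.001   0.0863 -0.0001  0.0022  0.0009]
```

View pics/s_wrist.png

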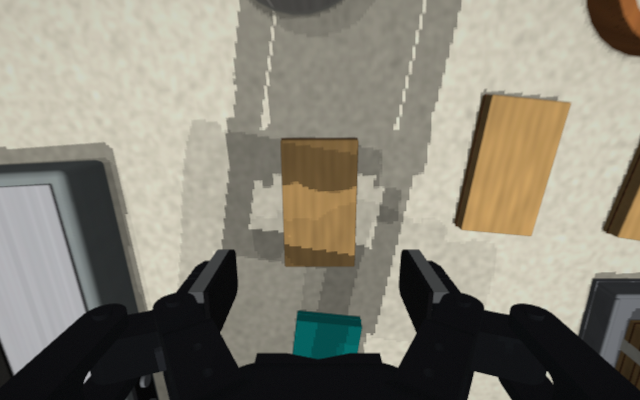

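The carton at (319,201) is centred between the fingers, and the turquoise one is well behind them. Descending.

```bash
python3 -m crank '[[[0.002,0,0.04,0,0.002,0],[0.002,0,0.07,0,0.002,0],[0.002,0,0.081,0,0.002,0],[0.002,0,0.082,0,0.002,0],[0.002,0,0.082,0,0.002,0]]]' 0.15 40 && python3 -m crank '[[[0,0,0,0,0,0],[0,0,0,0,0,0],[0,0,0,0,0,0],[0,0,0,0,0,0]]]' 1 40 && python3 -m crank '[[[0,0,-0.03,0,0,0],[0,0,-0.08,0,0,0],[0,0,-0.13,0,0,0],[0,0,-0.13,0,0,0]]]'; python3 - <<'E'
from h import *
p,W,c=cloud("wrist","t_wrist")
print(r.sense()["tool_pos"])
for q in rects(kraft(p),W,80,170,3000): print(q)
print(to([515,166,130],[180,0,-0.5])[0])
E
```

```text
time: 22.6
tool_pos: [608.2, -83.4, 9.4]
tcp_rot: [180.0, -0.2, -3.3]
ft_force: [0.4, 0.3, 0.3]
finger_gap: 72.7
time: 23.1
tool_pos: [612.3, -84.0, 14.1]
tcp_rot: [179.9, -0.6, -3.3]
ft_force: [0.9, 1.2, 17.0]
finger_gap: 0.7
time: 23.6
tool_pos: [614.8, -84.6, 151.2]
tcp_rot: [179.8, -1.3, -3.3]
ft_force: [-0.1, -0.5, 0.3]
finger_gap: 0.1
[613.06233724 -84.30238421 147.91642912]
[-0.1127 -0.2442  0.0153  0.0029 -0.0175 -0.0494]
```

View pics/t_wrist.png

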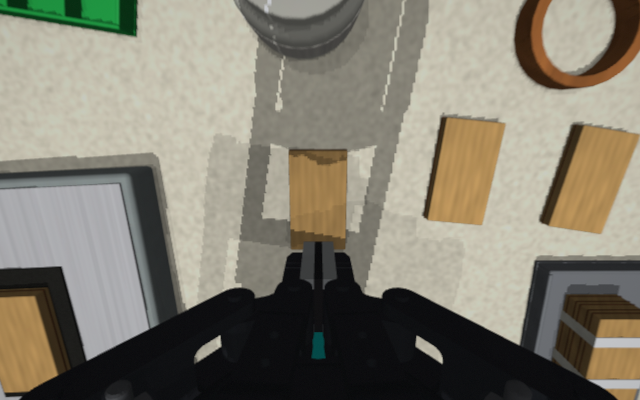

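The grip missed: the fingers closed above the carton, which still lies at (319,200). I'll reopen and go lower.

```bash
python3 -m crank '[[[-0.003,0,0.03,0,-0.02,0],[-0.006,0,0.06,0,-0.02,0],[-0.006,0,0.06,0,-0.02,0],[-0.006,0,0.06,0,-0.02,0],[-0.006,0,0.06,0,-0.02,0]]]' 0.15; python3 - <<'E'
from h import *
p,W,c=cloud("wrist")
for q in rects(kraft(p),W,3,30,3000): print(q)
print(r.sense()["tool_pos"],to([607,-84,3],[180,0,-3.4])[0])
E
```

```text
time: 24.28
tool_pos: [609.0, -84.3, 88.9]
tcp_rot: [179.8, 0.0, -3.3]
ft_force: [0.7, -0.3, 0.3]
finger_gap: 72.5
{'px': array([505., 173.]), 'c': array([ 624.6, -211.2]), 'med': array([ 628.5, -209.5,   13.4]), 'wh': array([89.4, 51.5]), 'a': -9.1, 'n': 10495}
{'px': array([318., 209.]), 'c': array([606.9, -83.6]), 'med': array([610.9, -83.8,  13.2]), 'wh': array([89.9, 49.7]), 'a': -3.4, 'n': 8916}
[609.06748659 -84.34837328  89.0731828 ] [-0.0021 -0.0005  0.0861  0.0027  0.0004  0.0011]
```

```bash
python3 -m crank '[[[-0.003,0,0.04,0,0,0],[-0.003,0,0.07,0,0,0],[-0.003,0,0.085,0,0,0],[-0.003,0,0.087,0,0,0],[-0.003,0,0.087,0,0,0],[-0.003,0,0.087,0,0,0],[-0.003,0,0.087,0,0,0]]]' 0.15 40; python3 - <<'E'
from h import *
print(r.sense()["tool_pos"],to([607,-84,3],[180,0,-3.4])[0])
E
```

```text
time: 25.2
tool_pos: [606.8, -84.6, 3.1]
tcp_rot: [179.8, -0.1, -3.3]
ft_force: [-0.1, -0.2, 1.0]
finger_gap: 72.6
[606.79747409 -84.58601063   3.13115132] [ 0.0002 -0.0006  0.0001  0.003  -0.0013  0.0012]
```

```bash
python3 -m crank '[[[0,0,0,0,0,0],[0,0,0,0,0,0],[0,0,0,0,0,0],[0,0,0,0,0,0]]]' 1 40 && python3 -m crank '[[[0,0,-0.03,0,0,0],[0,0,-0.08,0,0,0],[0,0,-0.13,0,0,0],[0,0,-0.13,0,0,0],[0,0,-0.13,0,0,0]]]'; python3 - <<'E'
from h import *
p,W,c=cloud("wrist","u_wrist")
print(r.sense()["tool_pos"],r.sense()["finger_gap"])
for q in rects(kraft(p),W,80,170,3000): print(q)
print(to([515,166,130],[180,0,-0.5])[0])
E
```

```text
time: 25.7
tool_pos: [607.4, -84.7, 3.9]
tcp_rot: [179.8, -0.1, -3.3]
ft_force: [-0.9, 0.8, 6.3]
finger_gap: 48.6
time: 26.32
tool_pos: [606.7, -84.2, 133.2]
tcp_rot: [179.8, -0.1, -3.3]
ft_force: [0.6, 0.4, -1.5]
finger_gap: 48.8
[605.94416904 -84.00090481 132.03590162] 48.73434619953876
{'px': array([318., 258.]), 'c': array([606.1, -83.4]), 'med': array([613.5, -83.6, 142.5]), 'wh': array([91. , 49.9]), 'a': -3.4, 'n': 20861}
[-0.1053 -0.2443  0.0014  0.0027  0.0004 -0.0494]
```

View pics/u_wrist.png

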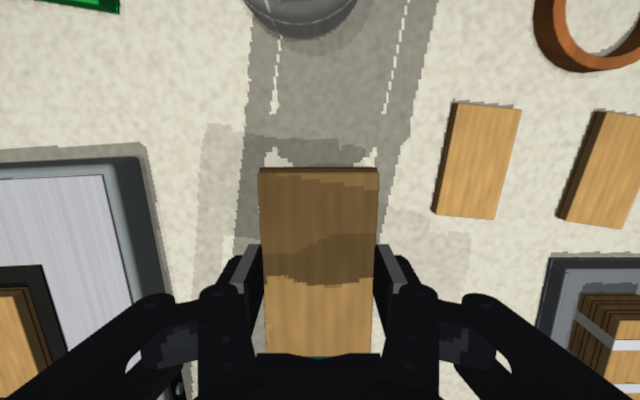

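Held at (318,258), centred on the tool. Carrying it to the pad.

```bash
python3 -m crank '[[[-0.022,-0.05,0,0.002,0,-0.02],[-0.044,-0.1,0,0.002,0,-0.049],[-0.066,-0.15,0,0.002,0,-0.049],[-0.085,-0.2,0,0.002,0,-0.049],[-0.1068,-0.244,0,0.002,0,-0.049],[-0.1068,-0.244,0.0,0.002,0,-0.049],[-0.1068,-0.244,0.0,0.002,0,-0.049],[-0.1068,-0.244,0.0,0.002,0,-0.049]]]'; python3 - <<'E'
from h import *
p,W,c=cloud("wrist","v_wrist"); t=r.sense()["tool_pos"]
print(t, r.sense()["finger_gap"])
for q in rects(kraft(p),W,80,160,200): print(q)
print(to([513.5,165.6,76],[180,0,-0.5])[0])
E
```

```text
time: 27.38
tool_pos: [513.5, 164.6, 130.6]
tcp_rot: [179.9, 0.1, -0.6]
ft_force: [0.2, 0.5, -0.5]
finger_gap: 48.4
[513.69686137 164.57854373 130.83963045] 48.360743375809
{'px': array([318., 258.]), 'c': array([513.1, 165.3]), 'med': array([520.5, 165.3, 139.9]), 'wh': array([90.7, 50.1]), 'a': -0.7, 'n': 20945}
[-0.0001 -0.0011  0.0548  0.0012  0.0012 -0.0021]
```

View pics/v_wrist.png

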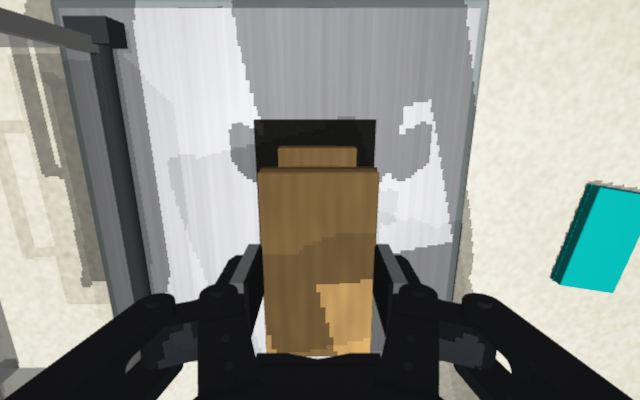

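```bash
python3 -m crank '[[[0,-0.001,0.03,0.001,0.001,0],[0,-0.001,0.05,0.001,0.001,0],[0,-0.001,0.057,0.001,0.001,0],[0,-0.001,0.057,0.001,0.001,0],[0,-0.001,0.057,0.001,0.001,0],[0,-0.001,0.057,0.001,0.001,0]]]';python3 -m crank '[[[0,0,0.002,0,0,0],[0,0,0.004,0,0,0],[0,0,0.004,0,0,0],[0,0,0.004,0,0,0]]]'
```

```text
time: 28.18
tool_pos: [514.4, 165.6, 74.9]
tcp_rot: [-180.0, -0.1, -0.6]
ft_force: [-0.2, -0.0, -1.0]
finger_gap: 49.0
time: 28.68
tool_pos: [514.4, 165.6, 70.8]
tcp_rot: [-180.0, -0.1, -0.6]
ft_force: [0.8, -0.3, -0.4]
finger_gap: 48.4
```

```bash
python3 -m crank '[[[0,0,0.002,0,0,0],[0,0,0.003,0,0,0],[0,0,0.0035,0,0,0],[0,0,0.0035,0,0,0]]]'
```

```text
time: 29.18
tool_pos: [514.4, 165.7, 68.0]
tcp_rot: [-180.0, -0.1, -0.6]
ft_force: [-2.9, -0.8, 5.9]
finger_gap: 48.7
```

```bash
python3 -m crank '[[[0,0,0,0,0,0],[0,0,0,0,0,0],[0,0,0,0,0,0]]]' 0.2 && python3 -m crank '[[[0,0,-0.03,0,0,0],[0,0,-0.08,0,0,0],[0,0,-0.13,0,0,0],[0,0,-0.13,0,0,0],[0,0,-0.13,0,0,0]]]'; python3 - <<'E'
from h import *
p,W,c=cloud("wrist","w_wrist")
print(padpose(p,W,c))
for q in rects(kraft(p),W,50,160,200): print(q)
p,W,c=cloud("top","w_top")
for q in rects(kraft(p),W,3,30,500): print(q)
print(to([623.9,-212.3,90],[180,0,-9])[0])
E
```

```text
time: 29.55
tool_pos: [514.4, 165.7, 67.8]
tcp_rot: [-180.0, -0.1, -0.6]
ft_force: [-0.6, 0.7, -0.2]
finger_gap: 68.3
time: 30.18
tool_pos: [514.1, 165.6, 197.6]
tcp_rot: [-180.0, -0.1, -0.6]
ft_force: [-0.0, -0.3, 0.1]
finger_gap: 68.2
(((512.5902709960938, 167.1846923828125), (78.58460235595703, 122.40959930419922), 89.41918182373047), 4823, array([536.53621354, 169.77350762,  49.30713939]))
{'px': array([318., 191.]), 'c': array([508., 165.]), 'med': array([517.8, 166.5,  77.2]), 'wh': array([102.4,  53.1]), 'a': -0.7, 'n': 6579}
{'px': array([377., 201.]), 'c': array([ 623.8, -212.6]), 'med': array([ 624. , -213.1,   12.9]), 'wh': array([88.3, 46.9]), 'a': -8.6, 'n': 666}
{'px': array([422., 208.]), 'c': array([ 610. , -323.4]), 'med': array([ 609.4, -323.6,   12.9]), 'wh': array([88.1, 48.6]), 'a': -12.8, 'n': 682}
[0.1149 0.3764 0.1061 0.0006 0.0014 0.1463]
```

View pics/w_wrist.png

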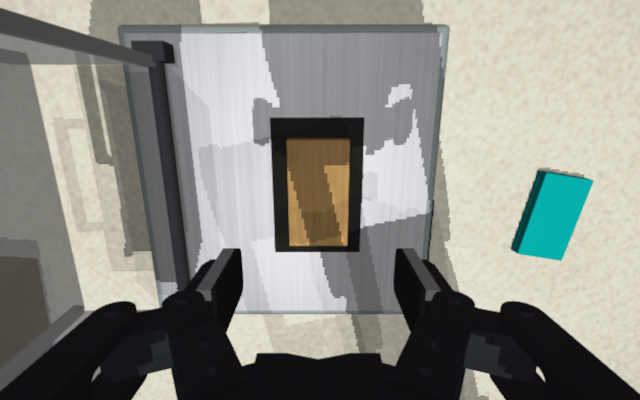

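Two are stacked and look flush. Next is the carton at (624, −212) with yaw −9°.

```bash
python3 -m crank '[[[0.015,0.05,0,0,0.001,0.07],[0.03,0.1,0,0,0.001,0.146],[0.045,0.15,0,0,0.001,0.146],[0.06,0.2,0,0,0.001,0.146],[0.075,0.25,0,0,0.001,0.146],[0.09,0.3,0.02,0,0.001,0.146],[0.105,0.345,0.06,0,0.001,0.146],[0.1155,0.376,0.1,0,0.001,0.146],[0.1155,0.376,0.106,0,0.001,0.146],[0.1155,0.376,0.106,0,0.001,0.146]]]' 0.15; python3 - <<'E'
from h import *
p,W,c=cloud("wrist","x_wrist")
for q in rects(kraft(p),W,3,30,3000): print(q)
print(to([624.5,-211.8,3],[180,0,-9])[0])
E
```

```text
time: 31.52
tool_pos: [623.4, -211.0, 88.3]
tcp_rot: [-180.0, 0.2, -9.0]
ft_force: [0.8, 0.4, 0.9]
finger_gap: 72.5
{'px': array([439.,  50.]), 'c': array([ 715.5, -292.2]), 'med': array([ 710. , -298.7,   23.1]), 'wh': array([89.2, 50.9]), 'a': 81.2, 'n': 4454}
{'px': array([482., 198.]), 'c': array([ 610.9, -322.4]), 'med': array([ 615.3, -321.4,   13.3]), 'wh': array([90.1, 51.2]), 'a': -12.5, 'n': 9877}
{'px': array([320., 203.]), 'c': array([ 625., -212.]), 'med': array([ 629.1, -212.3,   13.3]), 'wh': array([89.8, 49.8]), 'a': -9.0, 'n': 9075}
[0.0003 0.0008 0.0871 0.0002 0.0009 0.0008]
```

View pics/x_wrist.png

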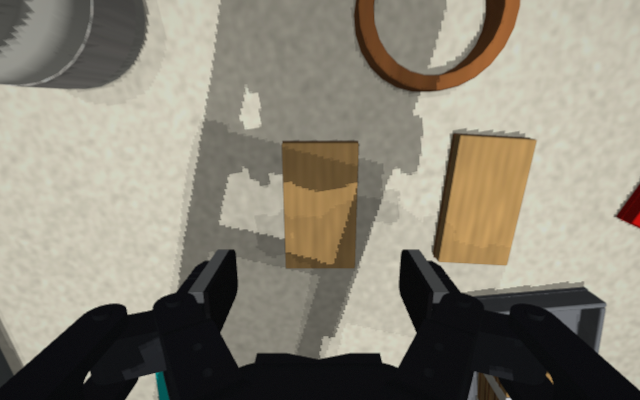

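The carton at (320,203) is centred and its neighbour is clear. Descending.

```bash
python3 -m crank '[[[0.001,0.001,0.04,0,0,0],[0.001,0.001,0.07,0,0,0],[0.001,0.001,0.085,0,0,0],[0.001,0.001,0.0885,0,0,0],[0.001,0.001,0.0885,0,0,0],[0.001,0.001,0.0885,0,0,0],[0.001,0.001,0.0885,0,0,0]]]' 0.15 40;  python3 -m crank '[[[0,0,0,0,0,0],[0,0,0,0,0,0],[0,0,0,0,0,0],[0,0,0,0,0,0]]]' 1 40
```

```text
time: 32.45
tool_pos: [625.9, -212.5, 2.7]
tcp_rot: [180.0, -0.0, -9.0]
ft_force: [0.5, -1.5, 0.1]
finger_gap: 72.6
time: 32.95
tool_pos: [626.5, -212.8, 3.5]
tcp_rot: [179.9, -0.1, -9.0]
ft_force: [-0.6, 0.2, 5.0]
finger_gap: 48.6
```

```bash
python3 -m crank '[[[0,0,-0.03,0,0,0],[0,0,-0.08,0,0,0],[0,0,-0.13,0,0,0],[0,0,-0.14,0,0,0],[0,0,-0.14,0,0,0]]]'; python3 - <<'E'
from h import *
p,W,c=cloud("wrist","y_wrist")
print(r.sense()["tool_pos"],r.sense()["finger_gap"])
for q in rects(kraft(p),W,80,170,3000): print(q)
print(to([514,165.5,140],[180,0,-0.5])[0])
E
```

```text
time: 33.58
tool_pos: [626.5, -212.7, 143.8]
tcp_rot: [179.9, -0.2, -9.0]
ft_force: [0.2, -0.0, -0.8]
finger_gap: 48.9
[ 625.50971437 -212.3084403   142.01904158] 48.710339545164686
{'px': array([318., 259.]), 'c': array([ 625.1, -211.6]), 'med': array([ 632.6, -212.4,  153.5]), 'wh': array([90.4, 50.1]), 'a': -9.1, 'n': 20656}
[-1.690e-01 -3.558e-01  1.800e-03  5.000e-04 -1.000e-04 -1.477e-01]
```

```bash
python3 -m crank '[[[-0.024,-0.05,0,0,0,-0.07],[-0.048,-0.1,0,0,0,-0.147],[-0.072,-0.15,0,0,0,-0.147],[-0.096,-0.2,0,0,0,-0.147],[-0.12,-0.25,0,0,0,-0.147],[-0.144,-0.305,0,0,0,-0.147],[-0.169,-0.356,0,0,0,-0.147],[-0.169,-0.356,0,0,0,-0.147],[-0.169,-0.356,0,0,0,-0.147],[-0.169,-0.356,0,0,0,-0.147]]]'; python3 - <<'E'
from h import *
p,W,c=cloud("wrist","z_wrist"); t=r.sense()["tool_pos"]
print(t, r.sense()["finger_gap"])
for q in rects(kraft(p),W,100,180,200): print(q)
print(to([514,165.5,90],[180,0,-0.6])[0])
E
```

```text
time: 34.88
tool_pos: [513.9, 164.4, 140.8]
tcp_rot: [179.9, 0.1, -0.6]
ft_force: [0.0, -0.5, -1.0]
finger_gap: 48.5
[514.10161624 164.30578453 141.07257552] 48.53141442306521
{'px': array([318., 259.]), 'c': array([512.6, 165.4]), 'med': array([520.4, 165. , 150.5]), 'wh': array([90.2, 50.4]), 'a': -0.7, 'n': 20753}
[-0.0001 -0.0012  0.0511  0.001   0.001  -0.0008]
```

View pics/z_wrist.png

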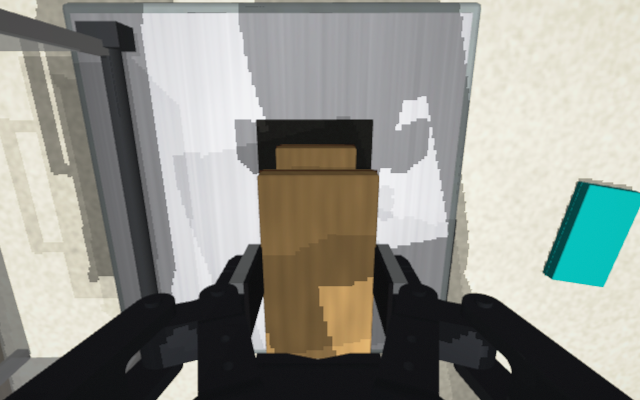

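```bash
python3 -m crank '[[[0,-0.001,0.03,0.001,0.001,0],[0,-0.001,0.048,0.001,0.001,0],[0,-0.001,0.054,0.001,0.001,0],[0,-0.001,0.054,0.001,0.001,0],[0,-0.001,0.054,0.001,0.001,0],[0,-0.001,0.054,0.001,0.001,0]]]';python3 -m crank '[[[0,0,0.002,0,0,0],[0,0,0.004,0,0,0],[0,0,0.004,0,0,0],[0,0,0.004,0,0,0]]]'
```

```text
time: 35.67
tool_pos: [514.7, 165.5, 88.1]
tcp_rot: [-180.0, -0.1, -0.6]
ft_force: [0.5, 0.1, -0.0]
finger_gap: 48.5
time: 36.17
tool_pos: [514.6, 165.5, 84.0]
tcp_rot: [-180.0, -0.1, -0.6]
ft_force: [-0.7, -0.6, -0.7]
finger_gap: 48.8
```

```bash
python3 -m crank '[[[0,0,0.0015,0,0,0],[0,0,0.0025,0,0,0],[0,0,0.003,0,0,0],[0,0,0.003,0,0,0]]]'
```

```text
time: 36.67
tool_pos: [514.7, 165.5, 81.5]
tcp_rot: [-180.0, -0.1, -0.6]
ft_force: [-2.6, -1.1, 5.1]
finger_gap: 49.0
```

```bash
python3 -m crank '[[[0,0,0,0,0,0],[0,0,0,0,0,0],[0,0,0,0,0,0]]]' 0.2 && python3 -m crank '[[[0,0,-0.03,0,0,0],[0,0,-0.08,0,0,0],[0,0,-0.13,0,0,0],[0,0,-0.13,0,0,0],[0,0,-0.13,0,0,0]]]'; python3 - <<'E'
from h import *
p,W,c=cloud("wrist","aa_wrist")
for q in rects(kraft(p),W,86,100,200): print(q)
p,W,c=cloud("top","aa_top")
for q in rects(kraft(p),W,3,30,500): print(q)
print(to([610.8,-322.8,90],[180,0,-12.5])[0])
E
```

```text
time: 37.05
tool_pos: [514.7, 165.5, 81.4]
tcp_rot: [-180.0, -0.1, -0.6]
ft_force: [0.6, 0.1, 0.0]
finger_gap: 68.5
time: 37.67
tool_pos: [514.4, 165.4, 211.1]
tcp_rot: [-180.0, -0.1, -0.6]
ft_force: [-0.8, 0.6, -0.7]
finger_gap: 68.3
{'px': array([318., 192.]), 'c': array([513.5, 166.4]), 'med': array([516.8, 166.4,  91.2]), 'wh': array([89.8, 50. ]), 'a': -0.6, 'n': 6509}
{'px': array([422., 208.]), 'c': array([ 610.2, -323.5]), 'med': array([ 609.2, -323.5,   12.8]), 'wh': array([87.9, 49. ]), 'a': -12.9, 'n': 681}
[0.1028 0.4868 0.1196 0.0006 0.0014 0.2071]
```

View pics/aa_wrist.png

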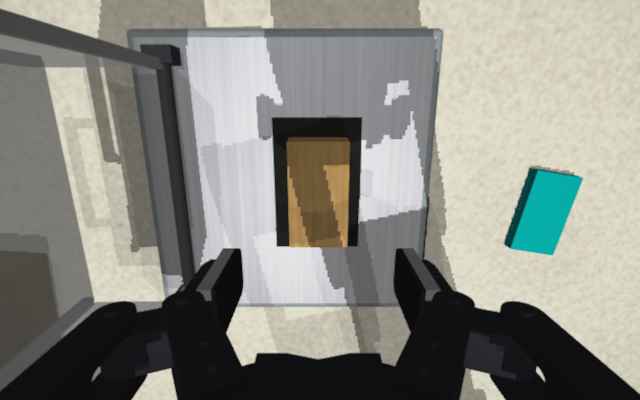

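Three are stacked flush, with the top carton at (513.5, 166.4), −0.6°. The last carton is at (610.7, −323), yaw −12.6°.

```bash
python3 -m crank '[[[0.012,0.055,0,0,0.001,0.1],[0.024,0.11,0,0,0.001,0.207],[0.036,0.165,0,0,0.001,0.207],[0.048,0.22,0,0,0.001,0.207],[0.06,0.275,0,0,0.001,0.207],[0.072,0.33,0,0,0.001,0.207],[0.084,0.385,0.02,0,0.001,0.207],[0.094,0.44,0.06,0,0.001,0.207],[0.103,0.4868,0.1,0,0.001,0.207],[0.103,0.4868,0.119,0,0.001,0.207]]]' 0.15; python3 -m crank '[[[0,0,0.002,0,0,0],[0,0,0.002,0,0,0]]]'; python3 - <<'E'
from h import *
p,W,c=cloud("wrist","ab_wrist")
for q in rects(kraft(p),W,3,30,3000): print(q)
print(r.sense()["tool_pos"],to([610.8,-322.8,3],[180,0,-12.6])[0])
E
```

```text
time: 39.02
tool_pos: [608.2, -324.9, 84.9]
tcp_rot: [-179.9, 0.4, -12.7]
ft_force: [0.8, 0.3, -0.1]
finger_gap: 72.4
time: 39.28
tool_pos: [607.8, -323.7, 82.5]
tcp_rot: [-179.9, 0.5, -12.7]
ft_force: [0.1, -0.0, 0.3]
finger_gap: 72.9
{'px': array([215.,  53.]), 'c': array([ 717.8, -291.7]), 'med': array([ 713.3, -276.6,   22.9]), 'wh': array([89.4, 54.7]), 'a': 76.8, 'n': 5298}
{'px': array([317., 203.]), 'c': array([ 610.9, -323. ]), 'med': array([ 615.3, -323.7,   13.2]), 'wh': array([90.2, 49.5]), 'a': -12.5, 'n': 9613}
[ 608.68443226 -323.95140536   83.95230056] [ 0.0023 -0.0015  0.0809 -0.0008  0.0057 -0.0006]
```

View pics/ab_wrist.png

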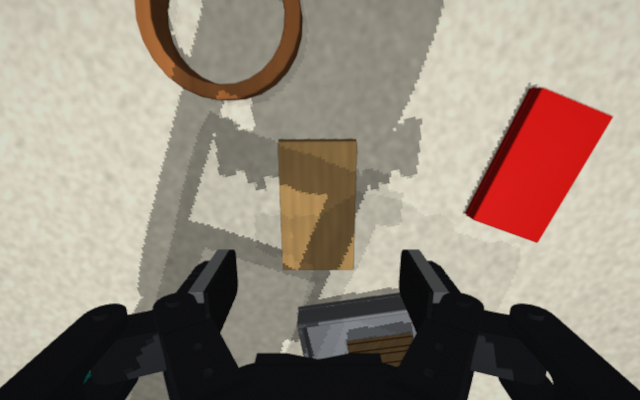

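The carton at (317,203) is centred. The tape ring, the red look-alike and the tray are clear of the fingers. Descending.

```bash
python3 -m crank '[[[0.002,-0.0013,0.04,0,0.005,0],[0.002,-0.0013,0.07,0,0.005,0],[0.002,-0.0013,0.08,0,0.005,0],[0.002,-0.0013,0.081,0,0.005,0],[0.002,-0.0013,0.081,0,0.005,0],[0.002,-0.0013,0.081,0,0.005,0],[0.002,-0.0013,0.081,0,0.005,0]]]' 0.15 40
```

```text
time: 40.2
tool_pos: [611.0, -323.3, 4.0]
tcp_rot: [-180.0, -0.0, -12.6]
ft_force: [0.7, -0.7, -0.3]
finger_gap: 72.7
```

```bash
python3 -m crank '[[[0,0,0.001,0,0,0],[0,0,0.001,0,0,0],[0,0,0.001,0,0,0],[0,0,0.001,0,0,0]]]' 1 40 && python3 -m crank '[[[0,0,-0.03,0,0,0],[0,0,-0.08,0,0,0],[0,0,-0.13,0,0,0],[0,0,-0.15,0,0,0],[0,0,-0.15,0,0,0]]]'; python3 - <<'E'
from h import *
p,W,c=cloud("wrist","ac_wrist")
print(r.sense()["tool_pos"],r.sense()["finger_gap"])
for q in rects(kraft(p),W,80,190,3000): print(q)
print(to([514,165.7,155],[180,0,-0.6])[0])
E
```

```text
time: 40.7
tool_pos: [611.4, -323.6, 3.4]
tcp_rot: [-180.0, -0.1, -12.6]
ft_force: [-0.5, -0.4, 4.7]
finger_gap: 48.5
time: 41.32
tool_pos: [611.9, -324.0, 154.8]
tcp_rot: [180.0, -0.2, -12.6]
ft_force: [-0.2, -0.6, -0.4]
finger_gap: 48.5
[ 610.81299414 -323.39808649  152.30812112] 48.67719824751417
{'px': array([318., 258.]), 'c': array([ 611.7, -323.2]), 'med': array([ 618.8, -324.2,  164.6]), 'wh': array([90.8, 49.9]), 'a': -12.6, 'n': 21013}
[-2.015e-01 -4.561e-01 -2.700e-03 -3.000e-04 -6.000e-04 -2.102e-01]
```

```bash
python3 -m crank '[[[-0.023,-0.052,0,0,0,-0.1],[-0.046,-0.104,0,0,0,-0.21],[-0.069,-0.156,0,0,0,-0.21],[-0.092,-0.208,0,0,0,-0.21],[-0.115,-0.26,0,0,0,-0.21],[-0.138,-0.312,0,0,0,-0.21],[-0.161,-0.364,0,0,0,-0.21],[-0.184,-0.416,0,0,0,-0.21],[-0.202,-0.456,0,0,0,-0.21],[-0.202,-0.456,0,0,0,-0.21]]]';  python3 -m crank '[[[0,0,0,0,0,0],[0,0,0,0,0,0]]]'; python3 - <<'E'
from h import *
p,W,c=cloud("wrist","ad_wrist"); t=r.sense()["tool_pos"]
print(t, r.sense()["finger_gap"])
for q in rects(kraft(p),W,110,190,200): print(q)
print(to([514,165.7,100],[180,0,-0.6])[0])
E
```

```text
time: 42.62
tool_pos: [510.8, 168.2, 149.1]
tcp_rot: [180.0, 0.3, -0.4]
ft_force: [0.6, 0.1, -1.3]
finger_gap: 48.8
time: 42.88
tool_pos: [510.1, 167.0, 147.5]
tcp_rot: [179.9, 0.4, -0.4]
ft_force: [-0.8, -0.3, -1.1]
finger_gap: 48.9
[510.47924051 166.95316131 148.02069116] 49.092722115486595
{'px': array([318., 257.]), 'c': array([510. , 167.6]), 'med': array([517.5, 167.6, 157.3]), 'wh': array([90.5, 50.4]), 'a': -0.4, 'n': 21083}
[0.0038 0.0012 0.048  0.0009 0.0063 0.0026]
```

View pics/ad_wrist.png

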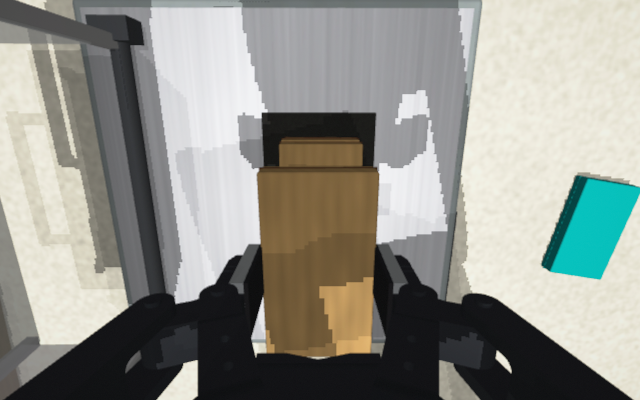

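```bash
python3 -m crank '[[[0.003,0.001,0.025,0.001,0.006,0.002],[0.003,0.001,0.04,0.001,0.006,0.002],[0.003,0.001,0.046,0.001,0.006,0.002],[0.003,0.001,0.046,0.001,0.006,0.002],[0.003,0.001,0.046,0.001,0.006,0.002],[0.003,0.001,0.046,0.001,0.006,0.002]]]';python3 -m crank '[[[0,0,0.002,0,0,0],[0,0,0.003,0,0,0],[0,0,0.003,0,0,0],[0,0,0.003,0,0,0]]]'; python3 - <<'E'
from h import *
p,W,c=cloud("wrist")
for q in rects(kraft(p),W,100,190,200): print(q)
E
```

```text
time: 43.68
tool_pos: [513.7, 166.1, 102.9]
tcp_rot: [-180.0, -0.1, -0.6]
ft_force: [-0.6, 0.3, -1.2]
finger_gap: 48.8
time: 44.18
tool_pos: [513.7, 166.1, 99.8]
tcp_rot: [-180.0, -0.1, -0.6]
ft_force: [0.7, 0.0, -0.5]
finger_gap: 49.0
{'px': array([318., 258.]), 'c': array([513.6, 166.7]), 'med': array([521.2, 166.8, 109.7]), 'wh': array([90.6, 50.6]), 'a': -0.5, 'n': 21182}
```

```bash
python3 -m crank '[[[0,0,0.002,0,0,0],[0,0,0.0035,0,0,0],[0,0,0.0045,0,0,0],[0,0,0.0045,0,0,0]]]'
```

```text
time: 44.72
tool_pos: [513.7, 166.1, 95.4]
tcp_rot: [-180.0, -0.1, -0.6]
ft_force: [-0.5, -0.2, 1.3]
finger_gap: 48.6
```

```bash
python3 -m crank '[[[0,0,0.001,0,0,0],[0,0,0.001,0,0,0]]]' && python3 -m crank '[[[0,0,0,0,0,0],[0,0,0,0,0,0],[0,0,0,0,0,0]]]' 0.2 && python3 -m crank '[[[0,0,-0.03,0,0,0],[0,0,-0.08,0,0,0],[0,0,-0.13,0,0,0],[0,0,-0.13,0,0,0],[0,0,-0.13,0,0,0]]]'; python3 - <<'E'
from h import *
p,W,c=cloud("wrist","ae_wrist")
for q in rects(kraft(p),W,100,115,200): print(q)
p,W,c=cloud("top","ae_top")
for q in rects(kraft(p),W,3,60,300): print(q)
cloud("side","ae_side")
E
```

```text
time: 44.98
tool_pos: [513.8, 166.1, 95.4]
tcp_rot: [-180.0, -0.1, -0.6]
ft_force: [-4.7, -1.7, 9.0]
finger_gap: 48.7
time: 45.35
tool_pos: [513.7, 166.1, 95.2]
tcp_rot: [-180.0, -0.1, -0.6]
ft_force: [0.6, -0.1, -0.7]
finger_gap: 68.2
time: 45.98
tool_pos: [513.5, 166.0, 224.8]
tcp_rot: [-180.0, -0.1, -0.6]
ft_force: [-0.4, 1.1, -0.3]
finger_gap: 68.1
{'px': array([318., 191.]), 'c': array([513.6, 166.9]), 'med': array([517.4, 166.9, 105.3]), 'wh': array([90.4, 50. ]), 'a': -0.5, 'n': 6534}
{'px': array([411., 158.]), 'c': array([ 732.6, -295.5]), 'med': array([ 731.7, -293.6,   22.7]), 'wh': array([87.7, 86.8]), 'a': -17.5, 'n': 332}
{'px': array([ 13., 326.]), 'c': array([302.9, 653.6]), 'med': array([306.4, 657.2,   4.3]), 'wh': array([158.4,  71.2]), 'a': 6.8, 'n': 579}
{'px': array([ 41., 337.]), 'c': array([282.8, 590.6]), 'med': array([279. , 585.9,   4.3]), 'wh': array([146. ,  73.7]), 'a': 27.6, 'n': 470}
```

View pics/ae_wrist.png

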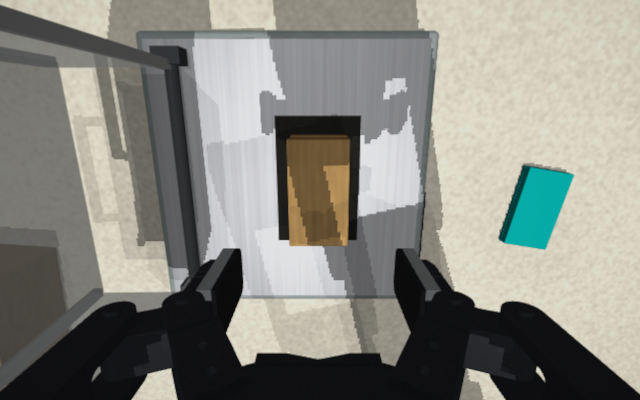

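View pics/ae_side.png

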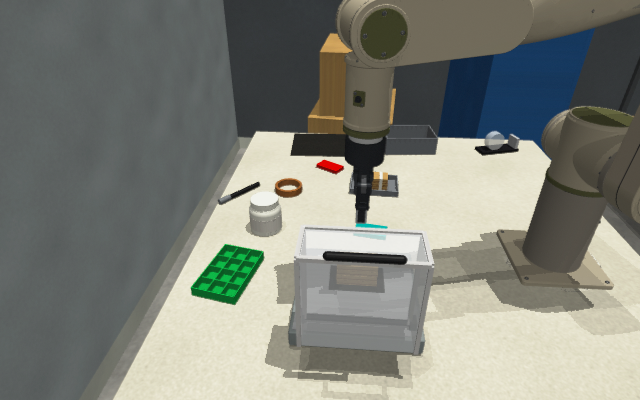

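View pics/ae_top.png

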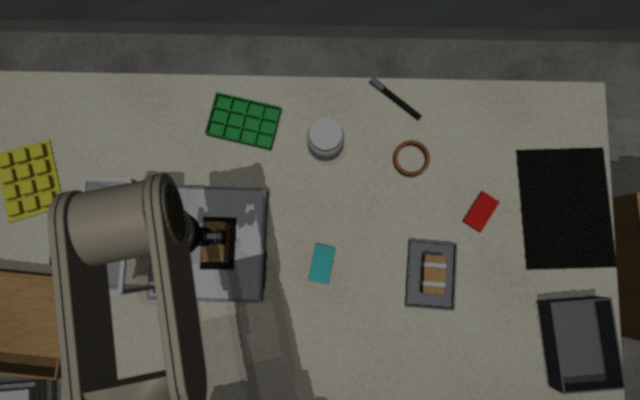

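The pile is complete: the top carton is at (513.6, 166.9), −0.5°, 105 mm high. No kraft cartons are left on the bench, and the bundle is in the tray at (433,273). Now back to the handle, up and over.

```bash
python3 -m crank '[[[0,0,-0.06,0,0,0],[0,0,-0.12,0,0,0],[0,0,-0.18,0,0,0],[0,-0.06,-0.18,0,0,0],[0,-0.12,-0.18,0,0,0],[0,-0.18,-0.18,0,0,0],[0,-0.237,-0.18,0,0,0],[0,-0.237,-0.18,0,0,0],[0,-0.237,-0.18,0,0,0]]]' 0.42; python3 - <<'E'
from h import *
p,W,c=cloud("wrist","af_wrist")
g=cv2.cvtColor(p,cv2.COLOR_BGR2GRAY); z=np.nan_to_num(W[...,2])
m=(g<60)&(z>295)&(z<325)&(abs(W[...,1]-404)<30); X=W[m]; print(len(X),np.median(X,0),X.min(0),X.max(0))
print(to([512,404,291.5],[180,0,-0.2])[0])
E
```

```text
time: 47.25
tool_pos: [515.2, 402.8, 401.5]
tcp_rot: [179.9, 0.2, -0.5]
ft_force: [-0.2, 0.3, 0.1]
finger_gap: 49.7
2794 [521.78649762 404.81578629 313.6062532 ] [454.53895867 396.9893842  299.6995668 ] [576.48110835 411.54485165 316.24029344]
[-0.0031 -0.0019  0.1109  0.0014  0.0029 -0.0067]
```

View pics/af_wrist.png

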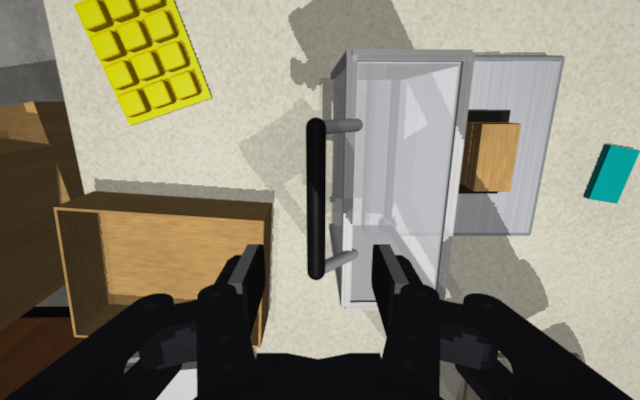

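The bar is centred at y≈404.5 with its top at 316 mm, and the fingers straddle it. Descend and grip.

```bash
python3 -m crank '[[[-0.003,-0.002,0.05,0.001,0.002,-0.006],[-0.003,-0.002,0.09,0.001,0.002,-0.006],[-0.003,-0.002,0.111,0.001,0.002,-0.006],[-0.003,-0.002,0.111,0.001,0.002,-0.006],[-0.003,-0.002,0.111,0.001,0.002,-0.006]]]' 0.42 && python3 -m crank '[[[0,0,0,0,0,0],[0,0,0,0,0,0],[0,0,0,0,0,0],[0,0,0,0,0,0]]]' 1 30; python3 - <<'E'
from h import *
import math
s=r.sense(); print(s["tool_pos"],s["finger_gap"],s["ft_force"])
t=s["tool_pos"]; H=np.array([295.,56.]); v0=np.array([t[1]-H[0], t[2]+19-H[1]]); rad=np.hypot(*v0); a0=math.atan2(v0[1],v0[0]); P=math.pi-math.atan2(115,250); print(rad,'th0',P-a0)
for i in range(1,25):
    a=a0+i*0.066; y=H[0]+rad*math.cos(a); z=H[1]+rad*math.sin(a)-19
    print(i, round(P-a,3),"dy",round(-(y-t[1])/1000,4),"dz",round(-(z-t[2])/1000,4))
E
```

```text
time: 47.92
tool_pos: [512.9, 403.5, 293.4]
tcp_rot: [-179.9, -0.1, -0.3]
ft_force: [-0.5, 1.0, 0.0]
finger_gap: 49.5
time: 48.42
tool_pos: [513.5, 404.0, 295.2]
tcp_rot: [-179.9, -0.2, -0.3]
ft_force: [0.2, 0.4, 6.9]
finger_gap: 12.8
[513.50712173 404.00706872 295.23230105] 12.803202387751904 [0.24340718 0.42342486 6.93561492]
280.29709654986397 th0 1.53909305813065
1 1.473 dy 0.0173 dz -0.0066
2 1.407 dy 0.0349 dz -0.0121
3 1.341 dy 0.0529 dz -0.0164
4 1.275 dy 0.0712 dz -0.0195
5 1.209 dy 0.0896 dz -0.0214
6 1.143 dy 0.108 dz -0.0221
7 1.077 dy 0.1265 dz -0.0215
8 1.011 dy 0.1449 dz -0.0198
9 0.945 dy 0.1632 dz -0.0168
10 0.879 dy 0.1812 dz -0.0126
11 0.813 dy 0.1989 dz -0.0073
12 0.747 dy 0.2162 dz -0.0007
13 0.681 dy 0.2331 dz 0.0069
14 0.615 dy 0.2494 dz 0.0156
15 0.549 dy 0.2651 dz 0.0254
16 0.483 dy 0.2801 dz 0.0362
17 0.417 dy 0.2944 dz 0.048
18 0.351 dy 0.3078 dz 0.0607
19 0.285 dy 0.3204 dz 0.0742
20 0.219 dy 0.3321 dz 0.0885
21 0.153 dy 0.3428 dz 0.1036
22 0.087 dy 0.3525 dz 0.1194
23 0.021 dy 0.3611 dz 0.1357
24 -0.045 dy 0.3687 dz 0.1526
```

```bash
python3 -m crank '[[[0,0.0173,-0.0066,0,0,0],[0,0.0349,-0.0121,0,0,0],[0,0.0529,-0.0162,0,0,0],[0,0.0712,-0.019,0,0,0],[0,0.0896,-0.0206,0,0,0],[0,0.108,-0.021,0,0,0],[0,0.1265,-0.0202,0,0,0],[0,0.1445,-0.018,0,0,0]]]'; python3 - <<'E'
from h import *
import math
s=r.sense(); print(s["tool_pos"],s["finger_gap"],s["ft_force"])
t=s["tool_pos"]; H=np.array([295.,56.]); P=math.pi-math.atan2(115,250)
a0=math.acos((t[1]-H[0])/275.2); off=t[2]-(H[1]+275.2*math.sin(a0)); print('th0',P-a0,'off',off)
for i in range(1,18):
    a=a0+i*0.062; y=H[0]+275.2*math.cos(a); z=H[1]+275.2*math.sin(a)+off
    print(i, round(P-a,3),"dy",round(-(y-t[1])/1000,4),"dz",round(-(z-t[2])/1000,4))
cloud("side","ag_side")
E
```

```text
time: 49.42
tool_pos: [512.3, 259.9, 314.6]
tcp_rot: [-179.7, -0.3, -0.2]
ft_force: [-3.9, 3.3, 8.6]
finger_gap: 12.7
[512.30147507 259.88575676 314.61807539] 12.709543550172178 [-3.92918168  3.28603859  8.64368416]
th0 1.0117134431230796 off -14.332524388261561
1 0.95 dy 0.0168 dz 0.0027
2 0.888 dy 0.0335 dz 0.0064
3 0.826 dy 0.0499 dz 0.0112
4 0.764 dy 0.0659 dz 0.017
5 0.702 dy 0.0816 dz 0.0237
6 0.64 dy 0.0968 dz 0.0314
7 0.578 dy 0.1115 dz 0.0401
8 0.516 dy 0.1257 dz 0.0496
9 0.454 dy 0.1392 dz 0.06
10 0.392 dy 0.1521 dz 0.0712
11 0.33 dy 0.1642 dz 0.0832
12 0.268 dy 0.1756 dz 0.0959
13 0.206 dy 0.1861 dz 0.1093
14 0.144 dy 0.1959 dz 0.1233
15 0.082 dy 0.2047 dz 0.1379
16 0.02 dy 0.2126 dz 0.153
17 -0.042 dy 0.2195 dz 0.1686
```

View pics/ag_side.png

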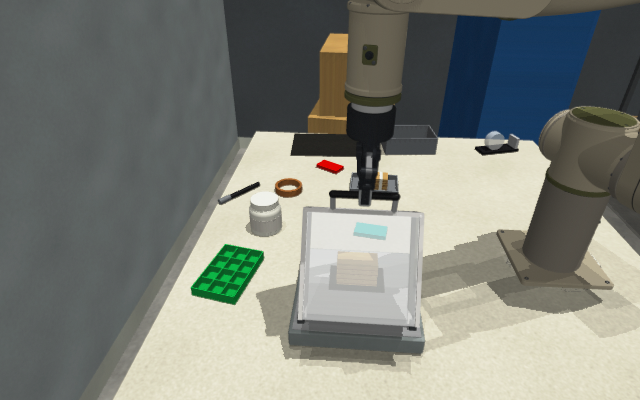

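The hood is coming down with the fingers, with the pile visible inside at (357,268). Continuing along the arc.

```bash
python3 -m crank '[[[0,0.0168,0.0027,0,0,0],[0,0.0335,0.0064,0,0,0],[0,0.0499,0.0112,0,0,0],[0,0.0659,0.017,0,0,0],[0,0.0816,0.0237,0,0,0],[0,0.0968,0.0314,0,0,0],[0,0.1115,0.0401,0,0,0],[0,0.1257,0.0496,0,0,0],[0,0.1392,0.06,0,0,0],[0,0.1392,0.06,0,0,0]]]'; python3 - <<'E'
from h import *
import math
s=r.sense(); print(s["tool_pos"],s["finger_gap"],s["ft_force"])
t=s["tool_pos"]; H=np.array([295.,56.]); P=math.pi-math.atan2(115,250)
a0=math.acos((t[1]-H[0])/275.2); off=t[2]-(H[1]+275.2*math.sin(a0)); print('th0',P-a0,'off',off)
for i in range(1,13):
    a=a0+i*0.05; y=H[0]+275.2*math.cos(a); z=H[1]+275.2*math.sin(a)+off
    print(i, round(P-a,3),"dy",round(-(y-t[1])/1000,4),"dz",round(-(z-t[2])/1000,4))
E
```

```text
time: 50.72
tool_pos: [511.6, 116.8, 252.4]
tcp_rot: [-179.9, -0.2, -0.4]
ft_force: [-2.0, -3.4, -3.7]
finger_gap: 12.6
[511.55855874 116.79342055 252.37794084] 12.617273060066667 [-1.95950959 -3.39624289 -3.73805301]
th0 0.43528877769162566 off -13.330082465816616
1 0.385 dy 0.0103 dz 0.0092
2 0.335 dy 0.02 dz 0.0188
3 0.285 dy 0.0293 dz 0.029
4 0.235 dy 0.0381 dz 0.0396
5 0.185 dy 0.0463 dz 0.0506
6 0.135 dy 0.054 dz 0.062
7 0.085 dy 0.0611 dz 0.0738
8 0.035 dy 0.0676 dz 0.086
9 -0.015 dy 0.0735 dz 0.0984
10 -0.065 dy 0.0787 dz 0.1111
11 -0.115 dy 0.0833 dz 0.1241
12 -0.165 dy 0.0873 dz 0.1373
```

```bash
python3 -m crank '[[[0,0.0103,0.0092,0,0,0],[0,0.02,0.0188,0,0,0],[0,0.0293,0.029,0,0,0],[0,0.0381,0.0396,0,0,0],[0,0.0463,0.0506,0,0,0],[0,0.054,0.062,0,0,0],[0,0.0611,0.0738,0,0,0],[0,0.064,0.08,0,0,0],[0,0.066,0.083,0,0,0]]]'; python3 - <<'E'
from h import *
import math
s=r.sense(); print(s["tool_pos"],s["finger_gap"],s["ft_force"])
t=s["tool_pos"]; H=np.array([295.,56.]); P=math.pi-math.atan2(115,250)
a0=math.acos((t[1]-H[0])/275.2); print('th0 y',P-a0); a1=math.pi-math.asin((t[2]+13.5-56)/275.2); print('th0 z',P-a1)
E
```

```text
time: 51.85
tool_pos: [511.4, 50.6, 169.1]
tcp_rot: [-179.9, -0.2, -0.4]
ft_force: [-1.0, 1.0, 1.8]
finger_gap: 12.7
[511.37533251  50.62991035 169.06976996] 12.65932224864085 [-0.98481803  0.97209019  1.79168868]
th0 y 0.04673950051383002
th0 z 0.04676548567565364
```

```bash
python3 -m crank '[[[0,0.0017,0.0035,0,0,0],[0,0.0032,0.007,0,0,0],[0,0.0045,0.0105,0,0,0],[0,0.0055,0.0125,0,0,0],[0,0.006,0.014,0,0,0],[0,0.006,0.014,0,0,0]]]'; python3 - <<'E'
from h import *
import math
s=r.sense(); print(s["tool_pos"],s["finger_gap"],s["ft_force"])
t=s["tool_pos"];P=math.pi-math.atan2(115,250);  a1=math.pi-math.asin((t[2]+13.5-56)/275.2); print('th0 z',P-a1)
E
```

```text
time: 52.6
tool_pos: [511.5, 44.8, 156.5]
tcp_rot: [-179.9, -0.2, -0.4]
ft_force: [-8.1, -1.1, 14.3]
finger_gap: 12.7
[511.45926132  44.79720875 156.54586046] 12.686527878202467 [-8.12736189 -1.05966527 14.29399829]
th0 z -0.0038434086488381425
```

The 14 N upward force puts the hood on its stop. A slight further press will confirm it, then I'll let go and back off.

```bash
python3 -m crank '[[[0,0,0.001,0,0,0],[0,0,0.001,0,0,0]]]' && python3 -m crank '[[[0,0,0,0,0,0],[0,0,0,0,0,0],[0,0,0,0,0,0],[0,0,0,0,0,0]]]' 0.42 && python3 -m crank '[[[0,0,-0.03,0,0,0],[0,0,-0.08,0,0,0],[0,0,-0.13,0,0,0],[0,0.05,-0.15,0,0,0],[0,0.1,-0.15,0,0,0],[0,0.1,-0.15,0,0,0]]]'; python3 - <<'E'
from h import *
p,W,c=cloud("wrist","ah_wrist")
g=cv2.cvtColor(p,cv2.COLOR_BGR2GRAY); z=np.nan_to_num(W[...,2])
m=(g<60)&(z>150)&(z<200)&(abs(W[...,1]-50)<40)&(abs(W[...,0]-512)<70); X=W[m]; print(len(X),np.median(X,0),X.min(0),X.max(0))
E
```

```text
time: 52.85
tool_pos: [511.4, 44.8, 156.6]
tcp_rot: [-179.9, -0.2, -0.4]
ft_force: [-7.9, -1.1, 10.3]
finger_gap: 12.4
time: 53.35
tool_pos: [511.4, 44.9, 156.4]
tcp_rot: [-179.9, -0.2, -0.4]
ft_force: [0.2, 0.1, 0.5]
finger_gap: 49.6
time: 54.1
tool_pos: [510.1, -58.2, 306.4]
tcp_rot: [-180.0, -0.2, -0.7]
ft_force: [0.2, 1.1, -0.2]
finger_gap: 49.4
2288 [517.91011382  43.54804933 175.98308677] [450.50946569  37.71544131 151.45666377] [573.40890262  61.62250257 179.62104785]
```

View pics/ah_wrist.png

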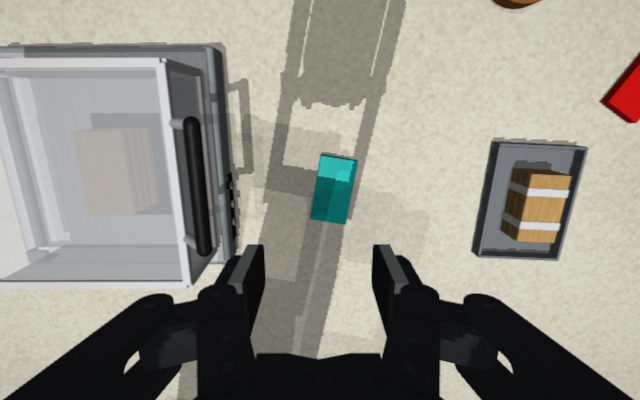

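```bash
python3 -m crank '[[[0,0.06,0,0,0,0],[0,0.12,0,0,0,0],[0,0.18,0,0,0,0],[0,0.18,0,0,0,0],[0,0.18,0,0,0,0]]]'; python3 - <<'E'
from h import *
p,W,c=cloud("top","ai_top")
v,u=np.mgrid[0:400,0:640]
m=(u>180)&(u<240)&(v>200)&(v<285); X=W[m]; X=X[np.isfinite(X[:,2])]; X=X[X[:,2]>100]; A=np.c_[X[:,:2],np.ones(len(X))]
k=np.linalg.lstsq(A,X[:,2],rcond=None)[0]; print("hood top tilt",k[:2],"z",np.median(X[:,2]))
m=(u>235)&(u<275)&(v>190)&(v<290); X=W[m]; X=X[X[:,2]>165]; print("handle",np.median(X,0))
for q in rects(kraft(p),W,35,60,60): print(q)
cv2.imwrite("pics/ai_crop.png",cv2.resize(p[170:320,130:290],None,fx=4,fy=4,interpolation=cv2.INTER_CUBIC))
p,W,c=cloud("side","ai_side"); cv2.imwrite("pics/ai_sc.png",cv2.resize(p[150:360,240:440],None,fx=3.8,fy=2.8,interpolation=cv2.INTER_CUBIC))
E
```

```text
time: 54.78
tool_pos: [508.4, -235.5, 305.3]
tcp_rot: [-179.8, -0.1, -0.6]
ft_force: [-0.1, -0.5, 0.1]
finger_gap: 50.1
hood top tilt [ 8.92331959e-05 -1.24837327e-04] z 142.61182353807777
handle [510.74581727  43.98389616 175.1427644 ]
{'px': array([434., 274.]), 'c': array([ 451.4, -343.9]), 'med': array([ 450.1, -345. ,   44.9]), 'wh': array([49.4, 30.8]), 'a': 84.9, 'n': 257}
{'px': array([433., 290.]), 'c': array([ 413.3, -341.4]), 'med': array([ 413.5, -341.3,   45.2]), 'wh': array([47.5, 13.9]), 'a': -89.5, 'n': 125}
```

View pics/ai_crop.png

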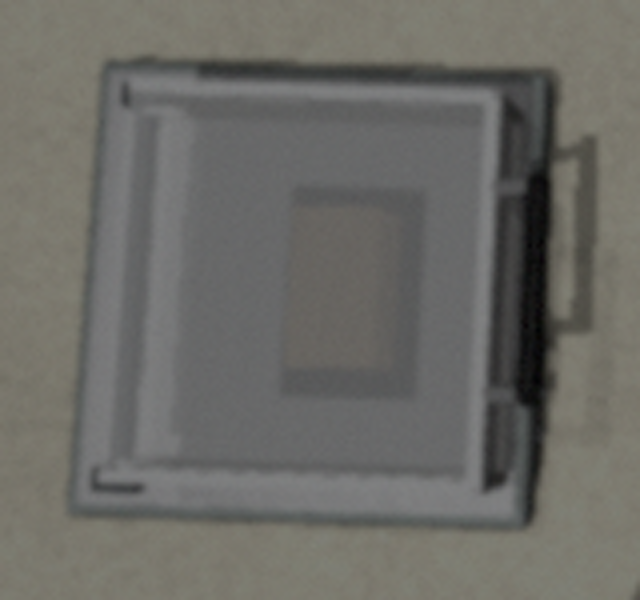

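View pics/ai_sc.png

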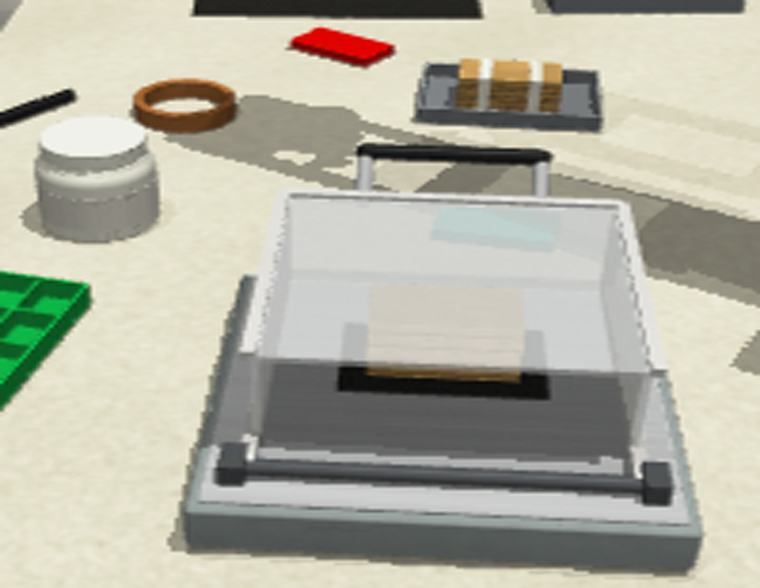

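View pics/ai_top.png

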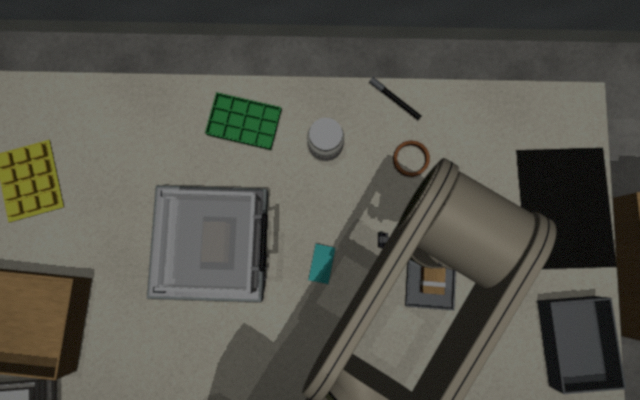

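The hood is level, with a tilt of about 0.000 rad. The pile is square under it and the bundle sits in the tray. The tub at (326,138) and the tape at (411,158) are where they started, and nothing touches the robot.

```bash
python3 -c "
from bench import r
print(r.hand_in())"
```

```text
the job is handed in; nothing more can be done
None
```

I raised the hood to its stop and set the finished bundle in the out-tray. I then stacked all four kraft cartons on the pad, lowered the hood gently onto its stop and handed the job in at about 55 s of the 210 s. No verdict was reported at hand-in.

- **Hood:** its top measured level, with a tilt of about 0.000 rad. The handle is at its closed height, and the stop pushed back with about 14 N before I let go.
- **Pile:** just before the hood came down, the top carton was at (513.6, 166.9) against a pad centre of about (512.7, 166.7). Its yaw was −0.5° and its top at 105 mm, against the 106 mm expected for four cartons. The other placings I measured agreed within 1 mm. My measurement of the second carton was spoilt by its side faces showing in the picture. It looked flush in the picture.
- **After closing:** I checked the pile only by eye through the clear hood, and it looked square.
- **Bundle:** it lies flat in the tray, within about 2 mm of the tray's centre.
- **Other things:** the tub and tape are at the same pixel positions as at the start. I did not touch the red and turquoise look-alikes.
- **Failed along the way:** my first grip on the second carton closed just above it and pressed on it with about 17 N. The carton did not move, and I re-gripped it lower.
- **Disagreement:** the top and wrist cameras differed by about 2 mm on the pad's position, well inside the 15 mm tolerance.

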